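# Clamp a tube offcut in a star-wheel rack vice

### The job

Stand the loose blue tube offcut on the bed of the green vice, between its two jaws, then close the vice by pushing its star wheel round counter-clockwise (seen from above), one spoke after another, until the tube is held firmly and squarely against the fixed jaw. Feel for the bite and stop there: the tube is thin-walled and must not be crushed. Leave the pipe offcut, the hammer and the yellow roll where they lie.

Things in the scene. Friction and masses are not known exactly. Their poses are not given: they have to be found in the camera images.
- vice: green bench vice, bolted down; bed 120 (x) x 400 (y) mm, bed top 20 mm above the bench. Origin on the bench surface; y is the closing direction, z up. All centred on x = 0: star wheel axis at y = -100 mm (gear housing under it, top at z = 55 mm), then the moving jaw, the gap, and the fixed jaw, a steel block 50 mm wide, top z = 57 mm, set by hand with its face anywhere from y = 130 to 140 mm
- wheel_hub (a point): centre of the star wheel, on its upright axis at spoke height, 85 mm above the bench. Hub 40 mm diameter; five straight aluminium spokes, 12 mm thick, 72 degrees apart, ending in 18 mm balls centred 80 mm from the axis. 24 mm of free space below the spokes, 7 mm above them to the bridge bar
- bridge (a point): middle of the top of the steel bridge bar over the wheel's axis, z = 106 mm; bar 12 mm wide (vice x), 8 mm thick, along the vice's y for 110 mm each way, on a post 14 mm thick at each end (103 mm from the axis). Fingers between the spokes cannot pass it: push a spoke across the near (-x) or far (+x) half, then lift out and take the next spoke
- spoke_tip (a point): centre of the yellow ball at the end of spoke 0, 80 mm from the wheel's axis; the other four balls are red
- wheel (a joint): angle of the star wheel, rad; grows counter-clockwise seen from above, which closes the vice by 7 mm per rad. At 0 spoke 0 points along the vice's +x; starts at 0 to 0.6. It stays where it is left. Turning it freely takes about 0.4 N m (7 N on a spoke 58 mm from the axis); once the tube is pinched, 0.75 to 0.9 N m (13 to 15 N there) is a firm hold, above 1.1 N m (19 N there) crushes the tube
- jaw: moving jaw: steel block 50 mm wide (x), 30 mm thick, top 56 mm above the bench, sliding towards the fixed jaw. Origin at bench height under the middle of its working face, which looks along the vice's +y; the face is at y = 73 mm + 7 mm per rad of the wheel in the vice's frame. The opening between the jaws is 53 to 67 mm at the start. The jaw is sprung: once the tube is pinched the wheel's load climbs by about 0.25 N m per 0.1 rad
- tube: offcut of blue rectangular steel tube standing on end, opening up: 60 mm (its x) x 40 mm (its y), 45 mm high, walls 3.5 mm, about 0.2 kg (varies); origin at the centre of its underside. It stands on the bed with its 40 mm between the jaws and its 60 mm along the vice's x, centred, overhanging the jaws by 5 mm at each end, so fingers can hold it by those two ends
- pipe_offcut: bystander: short copper-coloured round pipe, 48 mm diameter, 50 mm high, standing; origin at the centre of its underside
- hammer: bystander: hammer lying on the bench, about 300 mm long; origin under its middle
- tape_roll: bystander: yellow roll, 100 mm outside diameter, 25 mm high, lying flat; origin at the centre of its underside

How it is judged:
On the way, in this order (a step that is already met when the one before it is completed fails the run):
1. the tube stands released on the vice's bed between the jaws (x of tube in the frame of vice between -0.012 and 0.012 m and y of tube in the frame of vice between 0.085 and 0.128 m and z of tube in the frame of vice between 0.016 and 0.024 m and angle between tube's own z axis and vertical below 0.08 rad and contact force between the fingers and tube below 0.1 N), for 0.2 s.
2. the jaws bite on the tube (x of tube in the frame of vice between -0.012 and 0.012 m and y of tube in the frame of vice between 0.085 and 0.128 m and z of tube in the frame of vice between 0.016 and 0.024 m and angle between tube's own z axis and vertical below 0.08 rad and contact force between jaw and tube above 25 N and angle between the y axis of tube and the y axis of vice, either way round below 0.08 rad), for 0.2 s.
At the end, for the whole second after the job is handed in: The tube stands upright on the vice's bed (within 5 degrees), square to the jaws within 5 degrees and centred within 12 mm along the vice's x, pressed against the fixed jaw by the moving jaw with more than 25 N, at rest and released (all of step 2 and contact force between the fingers and tube below 0.1 N and linear speed of tube below 0.01 m/s); the robot touches nothing.
It fails at once if the tube is crushed: jaw force above 120 N (contact force between jaw and tube above 120 N).
It fails at once if the pipe offcut, the hammer or the yellow roll is shifted by more than 30 mm (distance of any of pipe_offcut, hammer, tape_roll from where it was at the start of the episode above 0.03 m).
It also fails if it takes over 72 s, if anything falls off the work surface, if the arm or the gripper's body presses on something with over 40 N, if the wrist force passes 120 N, or if a joint passes its speed limit or range.

### The arm

A 7-joint arm with a two-finger parallel gripper is mounted at the origin on the work surface. World frame = base frame: x ahead of the robot, y to its left, z up, the work surface at z = 0. Lengths are in m, angles in rad, forces in N, time in s.
With the tool pointing down it reaches from about 0.425 to 0.925 m from the base axis. Payload 6.8 kg.
Tool frame: the origin (TCP) lies midway between the tips of the shut fingers; the grasp point (between the pads) lies 19 mm behind it; z points along the fingers, y is the direction in which the jaws open and shut (so a half turn about z gives the same grasp; the last joint's range is limited). The gripper opens to 85 mm and grips with 20 to 120 N. Pads are 22 mm wide; open, the fingers measure 114 mm over their backs; the gripper's body (76 mm by 85 mm) begins 54 mm behind the grasp point. The pads swing forward as they close: fully open they stand 13 mm farther back than shut.
Start: joints at [1.186, 0.477, 0.022, 1.555, -0.011, 1.109, -0.083], TCP at [0.184, -0.649, 0.231] pointing down, gripper open.
Joint ranges: [-2.96, 2.96], [-0.34, 2.1], [-1.41, 1.46], [0.24, 2.44], [-1.37, 4.51], [0.17, 1.92], [-2.96, 2.96]. Speed limits (rad/s): [2.39, 2.39, 3.14, 3.14, 3.14, 3.14, 3.14].

### API

Orientations are given as a rotation vector (axis times angle).
In Python, from rig import manip gives the robot as it stands.
- The arm moves only by the shell command python3 -m inch 'ROWS' [FORCE]. ROWS is JSON, a list that holds one entry, the list of rows, each a list of 7 numbers: the shift along the tool's x, y, z in mm, then the turn, a rotation vector about the tool's x, y, z in rad, then the opening, from -1 (shut) to 1 (fully open). In form: [[[x, y, z, ax, ay, az, jaw], ...]]. A call has 1 to 5 rows; each row shifts and turns the commanded pose from where the row before left it, along the tool's axes as they then stand; what a row does not reach is not made up. A row lasts 1/12 s, in which the tool goes at most 41.7 mm and 7.16 degrees, less where a joint would pass 70% of its speed; a pose out of reach is approached as far as the arm can. A call is refused whole if a number of a shift passes 41.7 or a number of a turn 0.125, either way. A call with a gripper value outside its range is refused whole. The fingers move at their own pace and stop on an object; FORCE is the grip in N (left out, the last holds). Time passes only in rows, so rows that do not move let the fingers close. It gives the time, the measured TCP pose, the force and the opening at its end, in the units of the state.
- manip.observe(): the state, without advancing time (a new reading comes with each control period).
- manip.capture(name): name is "scene" or "top"; returns a dict with "image" (400x640x3 uint8, red, green, blue), "z_map" (400x640 float32, m along the optical axis (not along the pixel's ray), 0 where there is no reading), "K" (3x3 intrinsics, pixels), "extrinsics" (4x4, takes a point from camera to world coordinates). Camera axes: x right, y down, z forward; pixel columns grow to the right and rows downward; lengths in m; the calibration is good to about 2 mm. A picture is of the moment at which its call begins.
- manip.finish_job(): hands the job in, once; it reports no verdict.
Trained networks look in a picture, given as the dict that the camera call returned (one of the last four; its "shot" number tells which), for a name from the list of things; names that differ only in an ending like _2 or _b are one class to them, and where a whole thing is asked for, a point or a joint stands for the part that bears it (a point fixed in the world has none). Each returns a list of dicts, best first, with "p" (0 to 1); they miss things now and then, are a little off and sometimes report something else, mostly with a low value. They report only what shows in the picture. A call takes as long as a camera call.
- manip.spot_in(picture, label): "uv" ([column, row] in pixels, amid what is visible of it).
- manip.outline_of(picture, label): "mask" (400x640 bool, what is visible of it) and "uv" ([column, row] in pixels, amid what is visible of it).
- manip.landmark_of(picture, label): "uv" ([column, row] in pixels: a listed point, or the origin of a listed thing).
The state is a dict: "time": time; "joints": joint angles; "joint_vel": joint speeds; "tau": joint torques, N m; "eef_pos": TCP position; "tool_rot": TCP orientation; "contact_force": force on the tool from outside, world axes, zero at the start; "moment": the same for the moment, N m; "width": finger opening in m.
Only numpy, scipy, OpenCV 4.12 (cv2) and the standard library are available. Lean on these libraries where they do the work, as an engineer would, in place of code of your own. Each camera call takes 0.05 s, during which the arm holds its last target.

## Working session

There is one attempt and no reset: what is moved stays moved. The work goes in short steps, Python scripts to look and compute and a shell command to move; the robot and the scene stay as the last step left them, time stands still between calls to the robot, and variables do not carry over. Pictures are saved under pics/ and viewed, and the job is handed in when it is done.

```bash
ls; mkdir -p pics
cat > h.py <<'E'
import numpy as np,cv2
from rig import manip
from scipy.spatial.transform import Rotation as R
def save(c,n): cv2.imwrite('pics/'+n,c['image'][:,:,::-1])
def world(c,u,v,z=None):
    K=np.array(c['K']);T=np.array(c['extrinsics'])
    r=np.linalg.inv(K)@np.array([u,v,1.0])
    if z is None:
        d=c['z_map'][int(round(v)),int(round(u))]; return T[:3,:3]@(r*d)+T[:3,3]
    d=T[:3,:3]@r; s=(z-T[2,3])/d[2]; return T[:3,3]+s*d
E
python3 - <<'E'
from h import *
print(manip.observe())
for n in ['scene','top']:
    c=manip.capture(n); save(c,n+'0.png')
    print(n,np.array(c['extrinsics']).round(3).tolist())
    for l in ['tube','vice','wheel_hub','bridge','spoke_tip','jaw','pipe_offcut','hammer','tape_roll']:
        try:
            print(l,[(np.round(d['uv'],1).tolist(),round(d['p'],2)) for d in manip.landmark_of(c,l)][:2])
        except Exception as e: print(l,e)
E
```

```text
pics
{'time': 0.0, 'joints': array([ 1.18589907,  0.47780497,  0.02235069,  1.55644958, -0.01151569,
        1.10925682, -0.08307718]), 'joint_vel': array([-0.00064812, -0.00125677,  0.00185965,  0.00032323, -0.00051028,
        0.00029842,  0.00084673]), 'tau': array([ 1.73452790e-04, -5.96455872e+01,  1.60830840e+00, -2.81193709e+01,
        1.24768488e-02,  9.39875812e-03,  9.05723027e-06]), 'eef_pos': array([ 0.18428804, -0.64875472,  0.23032343]), 'tool_rot': array([-3.10981201e+00, -4.33206809e-01,  5.79677372e-04]), 'contact_force': array([-0.07096381,  0.31327059,  0.10614266]), 'moment': array([-0.02023562,  0.03906453, -0.00998086]), 'width': 0.08544965339458606}
scene [[0.473, 0.712, -0.519, 1.123], [0.881, -0.39, 0.268, -0.309], [-0.011, -0.584, -0.812, 1.021], [0.0, 0.0, 0.0, 1.0]]
tube [([409.0, 151.7], 0.88), ([465.1, 189.4], 0.3)]
vice [([334.7, 227.6], 0.72)]
wheel_hub [([294.0, 214.9], 0.62)]
bridge []
spoke_tip [([308.3, 239.0], 0.82)]
jaw [([364.8, 225.2], 0.6)]
pipe_offcut [([462.3, 188.4], 0.87), ([362.6, 222.9], 0.68)]
hammer [([175.3, 293.6], 0.86)]
tape_roll [([177.8, 216.5], 0.7)]
top [[0.003, -0.989, 0.147, 0.303], [-1.0, -0.003, 0.004, -0.035], [-0.004, -0.147, -0.989, 1.465], [0.0, 0.0, 0.0, 1.0]]
tube [([210.9, 213.7], 0.53)]
vice [([311.8, 174.3], 0.82), ([414.9, 249.0], 0.65)]
wheel_hub [([340.9, 179.2], 0.9)]
bridge [([340.0, 175.7], 0.86)]
spoke_tip [([341.9, 151.6], 0.61)]
jaw [([287.1, 167.6], 0.75)]
pipe_offcut [([197.2, 154.8], 0.48)]
hammer [([315.2, 174.3], 0.66), ([445.7, 181.7], 0.56)]
tape_roll [([420.6, 244.7], 0.95), ([198.5, 155.2], 0.31)]
```

Run:
```python
import cv2
a=cv2.imread('pics/scene0.png');cv2.imwrite('pics/s0c.png',cv2.resize(a[100:340,130:530],None,fx=2,fy=2,interpolation=3))
a=cv2.imread('pics/top0.png');cv2.imwrite('pics/t0c.png',cv2.resize(a[110:290,170:470],None,fx=2.6,fy=2.6,interpolation=3))
```

```text
(no output)
```

View pics/s0c.png

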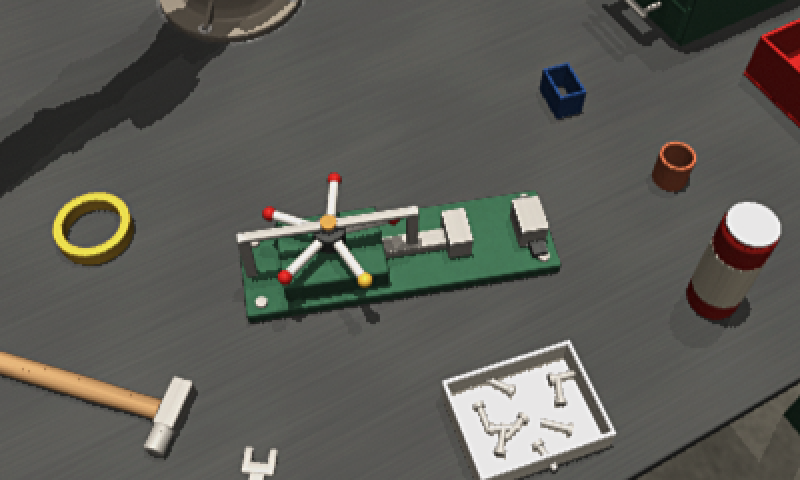

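View pics/t0c.png

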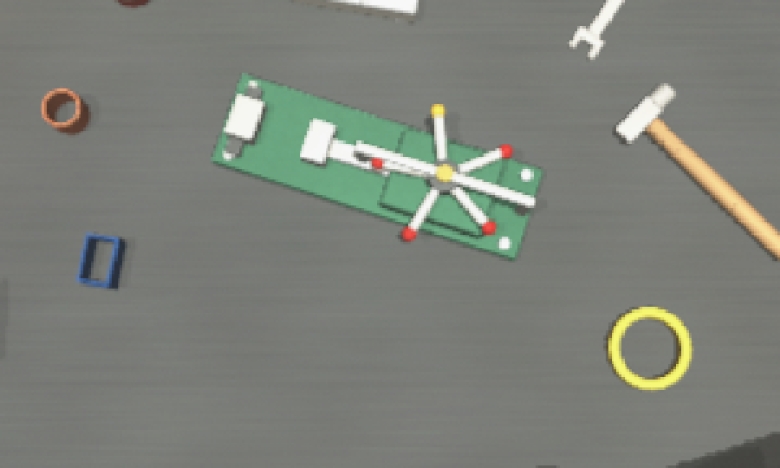

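```bash
cat >> h.py <<'E'
def cloud(c):
    K=np.array(c['K']);T=np.array(c['extrinsics']);z=c['z_map']
    v,u=np.mgrid[:z.shape[0],:z.shape[1]]
    P=np.stack([(u-K[0,2])/K[0,0]*z,(v-K[1,2])/K[1,1]*z,z],-1)
    W=P@T[:3,:3].T+T[:3,3]; W[z==0]=np.nan
    return W
def rect(xy):
    (cx,cy),(w,h),a=cv2.minAreaRect(xy.astype(np.float32)*1000)
    return np.round([cx,cy,w,h,a],1).tolist()
E
python3 - <<'E'
from h import *
for n in ['scene','top']:
    c=manip.capture(n); W=cloud(c); im=c['image'].astype(int); hsv=cv2.cvtColor(c['image'],cv2.COLOR_RGB2HSV)
    H,S,V=[hsv[...,i].astype(int) for i in range(3)]
    print(n, 'K',np.array(c['K']).round(1).tolist())
    roi=(W[...,0]>0.3)&(W[...,0]<0.75)&(W[...,1]>-.35)&(W[...,1]<.4)
    g=roi&(H>60)&(H<90)&(S>100)&(W[...,2]<.03)
    print('green bed',g.sum(),rect(W[g][:,:2]),np.median(W[g][:,2]))
    b=roi&(H>100)&(H<130)&(S>100)
    print('blue',b.sum(),rect(W[b][:,:2]), np.nanpercentile(W[b][:,2],[5,50,95]))
    bt=b&(W[...,2]>.037)
    print('bluetop',bt.sum(),rect(W[bt][:,:2]),np.nanmean(W[bt],0), np.nanpercentile(W[bt][:,2],[50,95]))
    w=roi&(S<60)&(V>120)&(W[...,2]>.045)&(W[...,2]<.068)
    nlab,lab,st,cen=cv2.connectedComponentsWithStats(w.astype(np.uint8))
    for i in range(1,nlab):
        if st[i,4]>20: print('steel',st[i,4],cen[i].round(1),rect(W[lab==i][:,:2]),np.median(W[lab==i][:,2]).round(4))
    for nm,m in [('yel',(H>20)&(H<32)&(S>150)&(W[...,2]>.06)),('red',((H<6)|(H>174))&(S>150)&(W[...,2]>.06))]:
        m=m&roi
        nlab,lab,st,cen=cv2.connectedComponentsWithStats(m.astype(np.uint8))
        for i in range(1,nlab):
            if st[i,4]>5: print(nm,st[i,4],cen[i].round(1),W[lab==i].mean(0).round(4))
E
```

```text
scene K [[459.7, 0.0, 321.5], [0.0, 459.7, 194.7], [0.0, 0.0, 1.0]]
green bed 3131 [577.2, -7.8, 397.6, 120.7, 72.2] 0.018983923857552876
blue 430 [438.8, 346.2, 67.7, 99.4, 79.5] [0.00277937 0.02768856 0.04540845]
bluetop 132 [452.7, 330.5, 41.8, 63.4, 79.7] [0.45426342 0.33019729 0.04227213] [0.04265934 0.04658464]
steel 228 [394.6 206.5] [627.2, 155.1, 34.6, 52.3, 73.2] 0.0565
steel 201 [358.1 212.5] [598.8, 65.2, 30.4, 53.2, 71.1] 0.0554
yel 27 [311.9 239. ] [ 0.6304 -0.0817  0.0915]
red 23 [297.  188.3] [ 0.4821 -0.0467  0.0914]
red 30 [263.5 206. ] [ 0.4901 -0.1425  0.0901]
red 7 [326.3 210.4] [ 0.5733 -0.0123  0.0864]
red 38 [271.9 238.1] [ 0.5826 -0.1622  0.0898]
top K [[452.4, 0.0, 320.9], [0.0, 452.4, 190.8], [0.0, 0.0, 1.0]]
green bed 0 [0.0, 0.0, 0.0, 0.0, 0.0] nan
blue 109 [454.0, 331.2, 42.0, 59.3, 80.1] [0.0246289  0.04270591 0.04920378]
bluetop 76 [453.8, 330.1, 40.0, 59.3, 80.1] [0.45377302 0.33053584 0.04431719] [0.04475611 0.04957086]
steel 182 [263.2 154.5] [629.3, 155.3, 36.6, 50.6, 70.2] 0.0569
steel 153 [291.5 163.6] [599.2, 65.3, 29.7, 50.1, 71.7] 0.0562
yel 12 [337.9 152.1] [ 0.6283 -0.0817  0.0927]
red 13 [364.5 167.5] [ 0.5797 -0.1636  0.0922]
red 11 [314.5 172.2] [ 0.5646 -0.0095  0.093 ]
red 17 [357.5 197.2] [ 0.4874 -0.1412  0.0918]
red 17 [326.7 199.6] [ 0.4797 -0.0471  0.0918]
  return _methods._mean(a, axis=axis, dtype=dtype,
  ret = ret.dtype.type(ret / rcount)
```

```bash
cat >> h.py <<'E'
def plan(wps,jaw,n=None,obs=None):
    """wps: list of (x,y,z in m, yaw deg of tool y). prints rows rounded, simulating rounding. tool z straight down at end"""
    o=obs or manip.observe(); p=np.array(o['eef_pos']);Rm=R.from_rotvec(o['tool_rot'])
    rows=[]
    for (x,y,z,a) in wps:
        a=np.radians(a); ty=np.array([np.cos(a),np.sin(a),0]);tz=np.array([0,0,-1.]);tx=np.cross(ty,tz)
        T=R.from_matrix(np.stack([tx,ty,tz],1)); t=np.array([x,y,z])
        k=max(1,int(np.ceil(np.linalg.norm(t-p)*1000/41)),int(np.ceil((Rm.inv()*T).magnitude()/0.12)))
        for i in range(k):
            d=Rm.inv().apply((t-p)/(k-i))*1000; rv=(Rm.inv()*T).as_rotvec()/(k-i)
            d=np.round(d,1); rv=np.round(rv,3)
            rows.append(d.tolist()+rv.tolist()+[jaw])
            p=p+Rm.apply(d/1000); Rm=Rm*R.from_rotvec(rv)
    for i in range(0,len(rows),5): print(str([rows[i:i+5]]).replace(' ',''))
def yaw(o):
    m=R.from_rotvec(o['tool_rot']).as_matrix(); return np.degrees(np.arctan2(m[1,1],m[0,1])), np.degrees(np.arccos(-m[2,2]))
E
python3 - <<'E'
from h import *
w=[]
for s in np.linspace(0,1,30)[1:]:
    az=np.radians(-74+110*s); r=.674+(.561-.674)*s
    w.append((r*np.cos(az),r*np.sin(az),.24,-74+64*s))
plan(w,1)
E
```

```text
[[[23.0,-3.2,-4.3,0.0,0.0,-0.021,1],[23.0,-2.8,-4.4,0.0,0.0,-0.02,1],[22.0,-3.3,0.0,0.0,0.0,-0.019,1],[22.0,-2.9,0.0,0.0,0.0,-0.02,1],[21.7,-3.9,0.0,0.0,0.0,-0.019,1]]]
[[[21.8,-3.4,0.0,0.0,0.0,-0.019,1],[21.5,-4.5,0.0,0.0,0.0,-0.019,1],[21.6,-4.0,0.0,0.0,0.0,-0.02,1],[21.2,-5.0,0.0,0.0,0.0,-0.019,1],[21.3,-4.7,0.0,0.0,0.0,-0.019,1]]]
[[[20.9,-5.6,0.0,0.0,0.0,-0.019,1],[21.1,-5.2,0.0,0.0,0.0,-0.02,1],[20.7,-6.1,0.0,0.0,0.0,-0.019,1],[20.7,-5.8,0.0,0.0,0.0,-0.019,1],[20.4,-6.7,0.0,0.0,0.0,-0.019,1]]]
[[[20.5,-6.3,0.0,0.0,0.0,-0.02,1],[20.0,-7.2,0.0,0.0,0.0,-0.019,1],[20.2,-6.9,0.0,0.0,0.0,-0.019,1],[19.7,-7.7,0.0,0.0,0.0,-0.019,1],[19.8,-7.4,0.0,0.0,0.0,-0.02,1]]]
[[[19.4,-8.2,0.0,0.0,0.0,-0.019,1],[19.5,-7.9,0.0,0.0,0.0,-0.019,1],[19.0,-8.7,0.0,0.0,0.0,-0.019,1],[19.2,-8.4,0.0,0.0,0.0,-0.02,1],[18.6,-9.2,0.0,0.0,0.0,-0.019,1]]]
[[[18.8,-8.9,0.0,0.0,0.0,-0.019,1],[18.3,-9.7,0.0,0.0,0.0,-0.019,1],[18.4,-9.3,0.0,0.0,0.0,-0.02,1],[17.9,-10.1,0.0,0.0,0.0,-0.019,1],[18.0,-9.8,0.0,0.0,0.0,-0.019,1]]]
[[[34.9,-21.1,0.0,0.0,0.0,-0.039,1],[34.1,-21.9,0.0,0.0,0.0,-0.038,1],[33.2,-22.8,0.0,0.0,0.0,-0.039,1],[32.4,-23.6,0.0,0.0,0.0,-0.038,1],[31.5,-24.3,0.0,0.0,0.0,-0.039,1]]]
[[[30.6,-25.0,0.0,0.0,0.0,-0.038,1],[29.6,-25.7,0.0,0.0,0.0,-0.039,1],[28.8,-26.4,-0.0,0.0,0.0,-0.038,1],[27.8,-27.0,-0.0,0.0,0.0,-0.039,1],[26.8,-27.5,-0.0,0.0,0.0,-0.038,1]]]
[[[25.9,-28.2,-0.0,0.0,0.0,-0.039,1],[24.9,-28.7,-0.0,0.0,0.0,-0.038,1],[23.9,-29.1,-0.0,0.0,0.0,-0.039,1],[22.9,-29.7,-0.0,0.0,0.0,-0.039,1]]]
```

```bash
python3 -m inch '[[[40,-6,-3,0,0,-0.038,1],[40,-7,-3,0,0,-0.038,1],[40,-8,0,0,0,-0.038,1],[40,-9,0,0,0,-0.038,1],[40,-10,0,0,0,-0.038,1]]]'
python3 - <<'E'
from h import *
o=manip.observe();print(o['joints'].round(3),yaw(o))
E
```

```text
time: 1.52
eef_pos: [0.3594, -0.5421, 0.2375]
tool_rot: [3.055, 0.729, 0.001]
contact_force: [-0.0, -0.3, 0.1]
width: 0.0857
[ 0.941  0.433 -0.071  1.608  0.033  1.101 -0.241] (np.float64(-63.160951903446275), np.float64(0.04184514883544287))
```

```bash
python3 -m inch '[[[39,-12,0,0,0,-0.038,1],[38,-13,0,0,0,-0.038,1],[38,-14,0,0,0,-0.038,1],[37,-15,0,0,0,-0.038,1],[36,-16,0,0,0,-0.038,1]]]'
python3 -m inch '[[[37,-17,0,0,0,-0.038,1],[36,-18,0,0,0,-0.038,1],[36,-19,0,0,0,-0.038,1],[35,-20,0,0,0,-0.038,1],[34,-21,0,0,0,-0.038,1]]]'
python3 - <<'E'
from h import *
o=manip.observe();print(o['joints'].round(3),yaw(o))
w=[]
p=o['eef_pos']; a0=np.degrees(np.arctan2(p[1],p[0])); r0=np.hypot(p[0],p[1]); y0=yaw(o)[0]
for s in np.linspace(0,1,16)[1:]:
    az=np.radians(a0+(36-a0)*s); r=r0+(.561-r0)*s
    w.append((r*np.cos(az),r*np.sin(az),.24,y0+(-10-y0)*s))
plan(w,1)
E
```

```text
time: 1.93
eef_pos: [0.4837, -0.3849, 0.2375]
tool_rot: [2.972, 1.016, 0.001]
contact_force: [0.6, -0.1, 0.5]
width: 0.0857
time: 2.35
eef_pos: [0.5516, -0.1956, 0.2375]
tool_rot: [2.862, 1.293, 0.001]
contact_force: [0.9, 1.2, -0.6]
width: 0.0851
[ 0.463  0.341 -0.288  1.754  0.109  1.061 -0.585] (np.float64(-41.36616384469711), np.float64(0.05122959519032778))
[[[33.9,-16.6,-2.5,0.001,-0.0,-0.036,1],[33.4,-17.6,0.1,-0.0,-0.0,-0.037,1],[32.7,-18.4,-0.0,-0.0,-0.0,-0.036,1],[32.1,-19.4,-0.0,-0.0,-0.0,-0.037,1],[31.5,-20.1,0.0,-0.0,-0.001,-0.036,1]]]
[[[30.8,-21.0,0.0,-0.0,0.0,-0.037,1],[30.1,-21.7,-0.0,-0.0,0.0,-0.036,1],[29.4,-22.6,-0.0,-0.0,0.0,-0.037,1],[28.7,-23.3,-0.0,-0.0,0.0,-0.036,1],[28.0,-24.0,-0.0,-0.0,0.0,-0.037,1]]]
[[[27.1,-24.8,-0.0,-0.0,0.0,-0.036,1],[26.4,-25.4,-0.0,-0.0,0.0,-0.037,1],[25.6,-26.1,-0.0,-0.0,0.0,-0.036,1],[24.8,-26.7,-0.0,-0.0,0.0,-0.037,1],[23.9,-27.3,-0.0,-0.0,0.0,-0.036,1]]]
```

```bash
python3 -m inch '[[[34,-17,0,0,0,-0.037,1],[33,-18,0,0,0,-0.037,1],[33,-18,0,0,0,-0.036,1],[32,-19,0,0,0,-0.037,1],[31,-20,0,0,0,-0.036,1]]]'
python3 -m inch '[[[31,-21,0,0,0,-0.037,1],[30,-22,0,0,0,-0.036,1],[29,-23,0,0,0,-0.037,1],[29,-23,0,0,0,-0.036,1],[28,-24,0,0,0,-0.037,1]]]'
python3 -m inch '[[[24,-22,0,0,0,-0.036,1],[20,-20,0,0,0,-0.037,1],[15,-15,0,0,0,-0.03,1],[0,0,0,0,0,0,1],[0,0,0,0,0,0,1]]]'
python3 - <<'E'
from h import *
o=manip.observe();print(o['joints'].round(3),yaw(o))
plan([(.4535,.3305,.10,-9.9)],1)
c=manip.capture('top');save(c,'t1.png')
c=manip.capture('scene');save(c,'s1.png')
E
```

```text
time: 2.77
eef_pos: [0.5766, -0.011, 0.2375]
tool_rot: [2.733, 1.549, 0.001]
contact_force: [0.3, 1.0, 0.5]
width: 0.0851
time: 3.18
eef_pos: [0.5416, 0.1705, 0.2375]
tool_rot: [2.58, 1.792, 0.001]
contact_force: [0.2, -0.1, -0.2]
width: 0.0854
time: 3.6
eef_pos: [0.5062, 0.2442, 0.2375]
tool_rot: [-2.483, -1.924, -0.001]
contact_force: [0.1, -0.6, 0.4]
width: 0.0853
[-0.111  0.338 -0.558  1.793  0.202  1.067 -0.994] (np.float64(-14.455796013790557), np.float64(0.02105872103319287))
[[[14.1,-14.5,27.5,0.0,-0.0,-0.016,1],[14.3,-14.3,27.5,0.0,-0.0,-0.016,1],[14.5,-14.1,27.5,0.0,-0.0,-0.016,1],[14.8,-13.8,27.5,0.0,-0.0,-0.016,1],[15.0,-13.6,27.5,0.0,-0.0,-0.016,1]]]
```

```bash
python3 -m inch '[[[14,-14,28,0,0,-0.016,1],[14,-14,28,0,0,-0.016,1],[15,-14,28,0,0,-0.016,1],[15,-14,28,0,0,-0.016,1],[15,-14,26,0,0,-0.016,1]]]'
python3 -m inch '[[[0,0,0,0,0,0,1],[0,0,0,0,0,0,1],[0,0,0,0,0,0,1]]]'
python3 - <<'E'
from h import *
o=manip.observe();print(o['joints'].round(3),yaw(o))
plan([(.4535,.3305,.006,-9.9)],1)
c=manip.capture('top');save(c,'t1.png')
cv2.imwrite('pics/t1c.png',cv2.resize(c['image'][150:270,140:300,::-1],None,fx=4,fy=4,interpolation=3))
c=manip.capture('scene')
cv2.imwrite('pics/s1c.png',cv2.resize(c['image'][80:230,330:530,::-1],None,fx=4,fy=4,interpolation=3))
E
```

```text
time: 4.12
eef_pos: [0.4555, 0.3283, 0.0978]
tool_rot: [2.409, 2.015, -0.0]
contact_force: [0.1, 0.1, -0.7]
width: 0.0856
time: 4.37
eef_pos: [0.4562, 0.3284, 0.0996]
tool_rot: [2.409, 2.015, 0.0]
contact_force: [0.5, -0.3, -0.9]
width: 0.0852
[-0.316  0.512 -0.539  1.912  0.355  0.812 -1.223] (np.float64(-10.175255275347391), np.float64(0.05685882326688563))
[[[0.6,-1.0,31.2,0.0,0.0,-0.002,1],[0.5,-1.1,31.2,0.0,0.0,-0.001,1],[0.6,-1.0,31.2,0.001,0.0,-0.002,1]]]
```

View pics/s1c.png

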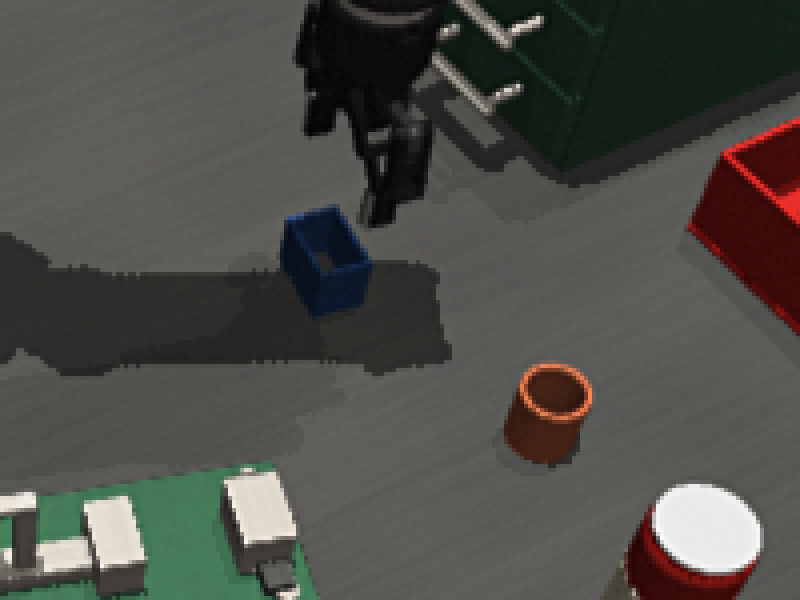

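View pics/t1c.png

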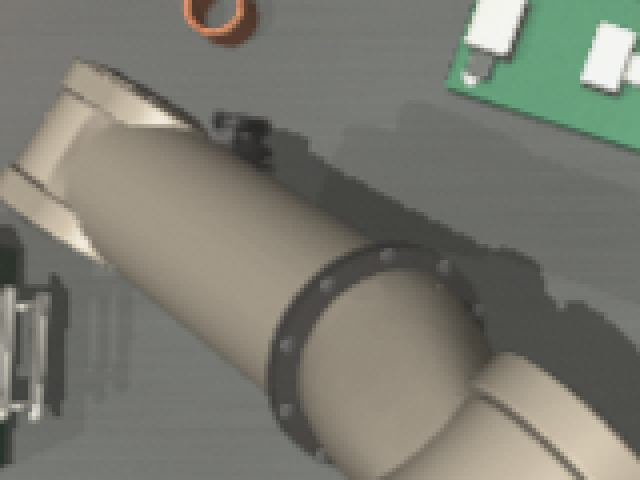

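```bash
python3 -m inch '[[[0.6,-1,25,0,0,-0.002,1],[0.6,-1,25,0,0,-0.002,1],[0.5,-1,25,0,0,0,1],[0,0,18,0,0,0,1],[0,0,0,0,0,0,1]]]'
python3 - <<'E'
from h import *
o=manip.observe();print(o['contact_force'])
c=manip.capture('scene')
cv2.imwrite('pics/s2c.png',cv2.resize(c['image'][80:230,330:530,::-1],None,fx=4,fy=4,interpolation=3))
E
```

```text
time: 4.88
eef_pos: [0.4517, 0.3293, 0.0041]
tool_rot: [2.404, 2.021, -0.006]
contact_force: [-0.3, -0.5, -0.8]
width: 0.0853
[-0.25186039 -0.46468501 -0.75697655]
```

View pics/s2c.png

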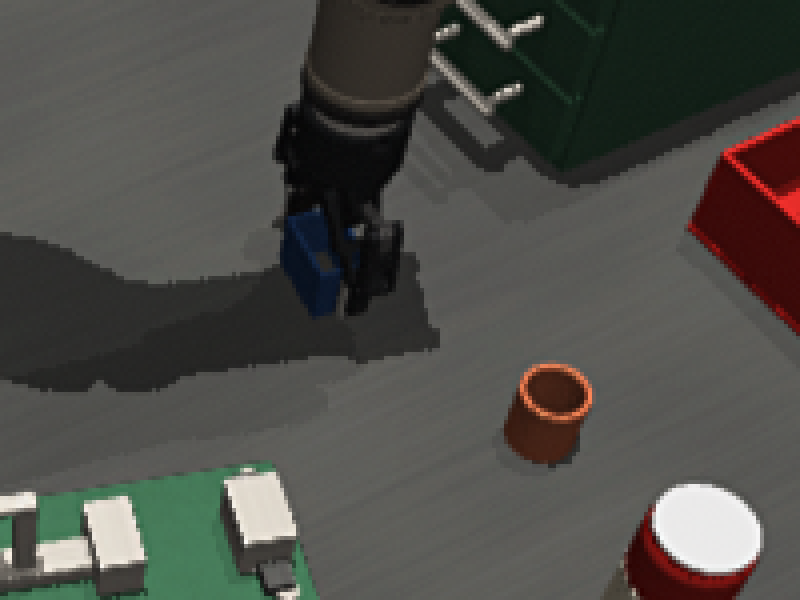

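```bash
python3 -m inch '[[[0,0,0,0,0,0,0.3],[0,0,0,0,0,0,0],[0,0,0,0,0,0,-0.3],[0,0,0,0,0,0,-0.3],[0,0,0,0,0,0,-0.3]]]' 40
python3 -m inch '[[[0,0,0,0,0,0,-0.3],[0,0,0,0,0,0,-0.3],[0,0,0,0,0,0,-0.3]]]'
python3 - <<'E'
from h import *
o=manip.observe();print(yaw(o), o['eef_pos'],o['width'])
d=np.array([np.cos(np.radians(72.2)),np.sin(np.radians(72.2))])
# fixed jaw face etc from first top picture not available; retake
c=manip.capture('top');W=cloud(c);hsv=cv2.cvtColor(c['image'],cv2.COLOR_RGB2HSV)
S,V=hsv[...,1].astype(int),hsv[...,2].astype(int)
w=(S<60)&(V>120)&(W[...,2]>.045)&(W[...,2]<.068)&(W[...,0]>.55)&(W[...,0]<.68)&(W[...,1]>.03)&(W[...,1]<.2)
n,lab,st,cen=cv2.connectedComponentsWithStats(w.astype(np.uint8))
O=np.array([.578,.0065])
for i in range(1,n):
    if st[i,4]>20:
        q=W[lab==i][:,:2]-O; a=q@d; b=q@np.array([d[1],-d[0]])
        print(st[i,4],np.percentile(a,[1,5,50,95,99])*1000,np.percentile(b,[1,5,50,95,99])*1000, rect(W[lab==i][:,:2]))
c=manip.capture('scene')
cv2.imwrite('pics/s3c.png',cv2.resize(c['image'][80:230,330:530,::-1],None,fx=4,fy=4,interpolation=3))
E
```

```text
time: 5.35
eef_pos: [0.4535, 0.3325, 0.0083]
tool_rot: [2.403, 2.022, 0.005]
contact_force: [0.5, -0.7, 7.3]
width: 0.0597
time: 5.6
eef_pos: [0.4535, 0.3325, 0.0083]
tool_rot: [2.403, 2.022, 0.005]
contact_force: [-0.6, -1.7, 7.6]
width: 0.0591
(np.float64(-9.834487360868714), np.float64(0.1997930721945551)) [0.45349265 0.33245293 0.00829191] 0.05908651839665836
183 [139.88742511 140.56615306 156.60598418 173.11798432 174.37676466] [-21.71314381 -19.94433074   2.39895529  25.80097267  28.13152737] [630.0, 155.4, 36.0, 51.7, 73.2]
154 [47.63112228 48.04191225 62.06076723 75.45451858 76.89358261] [-22.13660192 -21.08155261   2.10356711  24.97451565  26.53205906] [599.2, 65.4, 30.1, 48.9, 72.2]
```

View pics/s3c.png

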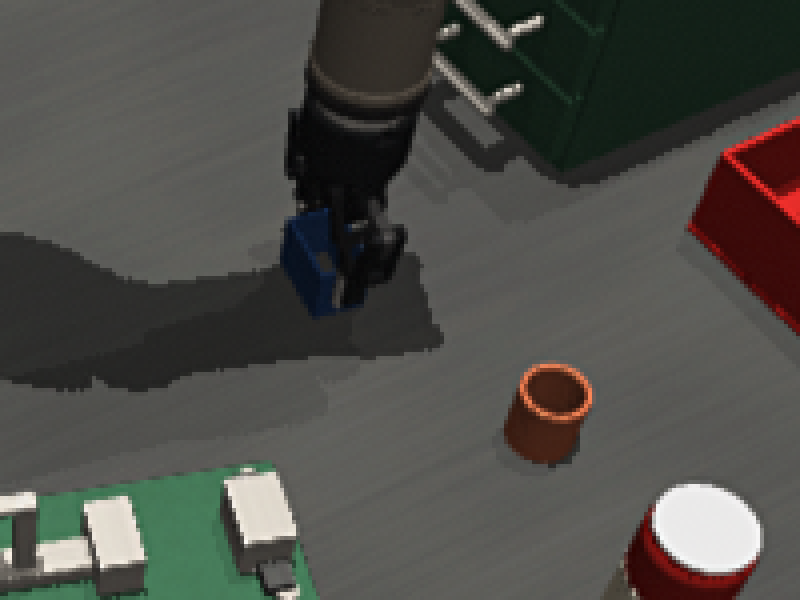

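```bash
python3 -m inch '[[[0,0,-15,0,0,0,-0.3],[0,0,-35,0,0,0,-0.3],[0,0,-35,0,0,0,-0.3],[0,0,-30,0,0,0,-0.3],[0,0,0,0,0,0,-0.3]]]' 50
python3 - <<'E'
from h import *
o=manip.observe();print(yaw(o), o['eef_pos'],o['width'],o['contact_force'])
plan([(.613,.1095,.125,-18)],-0.3)
E
```

```text
time: 6.12
eef_pos: [0.4549, 0.3346, 0.1281]
tool_rot: [2.403, 2.023, 0.017]
contact_force: [0.8, 0.1, -1.6]
width: 0.0591
(np.float64(-9.812963259244103), np.float64(0.6272623833046228)) [0.45491048 0.33463699 0.12808036] 0.05907886904043984 [ 0.75887237  0.110447   -1.64404679]
[[[-27.8,27.7,0.4,0.001,-0.001,0.02,-0.3],[-27.3,28.3,0.4,0.001,-0.001,0.02,-0.3],[-26.7,28.8,0.4,0.001,-0.001,0.021,-0.3],[-26.1,29.4,0.4,0.001,-0.001,0.02,-0.3],[-25.5,29.9,0.5,0.001,-0.001,0.021,-0.3]]]
[[[-24.9,30.4,0.4,0.001,-0.002,0.02,-0.3],[-24.3,31.0,0.5,0.001,-0.001,0.021,-0.3]]]
```

```bash
python3 -m inch '[[[-28,28,0,0,0,0.02,-0.3],[-27,28,0,0,0,0.02,-0.3],[-27,29,0,0,0,0.02,-0.3],[-26,29,0,0,0,0.02,-0.3],[-25,30,0,0,0,0.02,-0.3]]]'
python3 -m inch '[[[-25,30,0,0.005,-0.008,0.02,-0.3],[-24,31,2,0,0,0.02,-0.3],[0,0,0,0,0,0,-0.3],[0,0,0,0,0,0,-0.3],[0,0,0,0,0,0,-0.3]]]'
python3 - <<'E'
from h import *
o=manip.observe();print(yaw(o), o['eef_pos'],o['width'],o['contact_force'])
plan([(.613,.1095,.08,-18)],-0.3)
c=manip.capture('scene')
cv2.imwrite('pics/s4c.png',cv2.resize(c['image'][100:280,250:490,::-1],None,fx=3.3,fy=3.3,interpolation=3))
c=manip.capture('top')
cv2.imwrite('pics/t4c.png',cv2.resize(c['image'][90:250,200:400,::-1],None,fx=3.5,fy=3.5,interpolation=3))
E
```

```text
time: 6.53
eef_pos: [0.5656, 0.1694, 0.1214]
tool_rot: [2.502, 1.9, -0.0]
contact_force: [0.3, 1.1, -1.6]
width: 0.0597
time: 6.95
eef_pos: [0.6095, 0.1077, 0.1191]
tool_rot: [2.539, 1.85, -0.015]
contact_force: [0.5, 0.5, -1.4]
width: 0.0595
(np.float64(-17.83231251707516), np.float64(0.5525564664676798)) [0.60946444 0.10769934 0.11909931] 0.05953192633913808 [ 0.47622761  0.53533088 -1.36683293]
[[[3.1,3.0,39.1,-0.006,0.008,0.003,-0.3]]]
```

View pics/s4c.png

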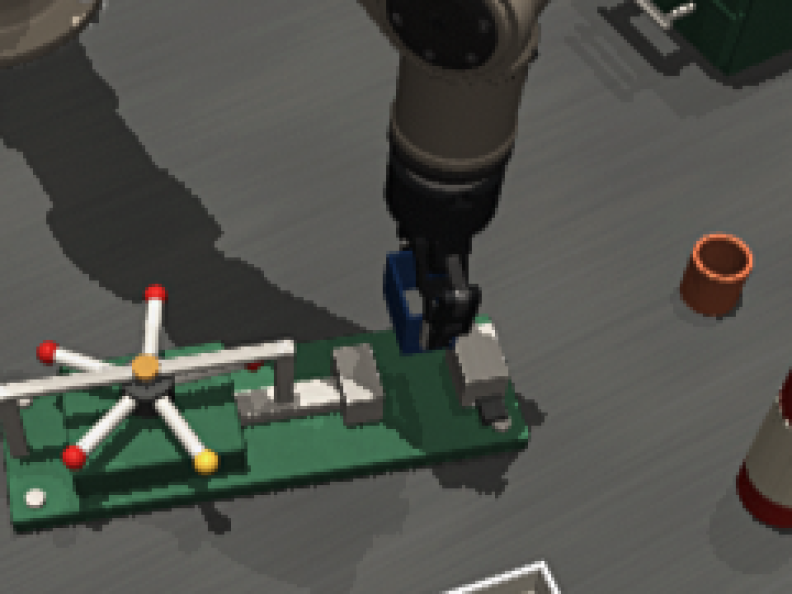

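View pics/t4c.png

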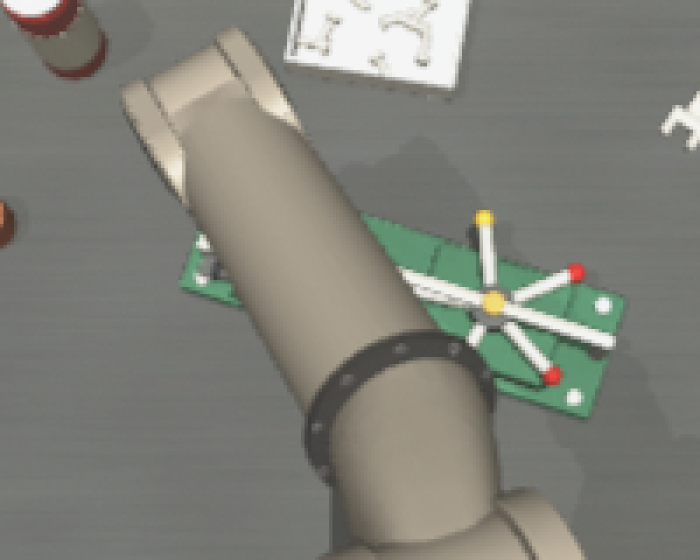

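```bash
cat > tb.py <<'E'
from h import *
O=np.array([.578,.0065])+2.2e-3*np.array([.951,-.309]); a72=np.radians(72.0)
dv=np.array([np.cos(a72),np.sin(a72)]); dx=np.array([dv[1],-dv[0]])
def tube():
    c=manip.capture('scene');W=cloud(c);hsv=cv2.cvtColor(c['image'],cv2.COLOR_RGB2HSV);H,S,V=[hsv[...,i].astype(int) for i in range(3)]
    b=(H>100)&(H<130)&(S>100)&(W[...,0]>.5)&(W[...,1]>0)&(W[...,1]<.25)
    q=W[b]; a=(q[:,:2]-O)@dv*1000; x=(q[:,:2]-O)@dx*1000
    print('tube n',b.sum(),'y',np.percentile(a,[2,10,50,90,98]).round(1),'x',np.percentile(x,[2,50,98]).round(1),'z',np.percentile(q[:,2]*1000,[2,50,98]).round(1))
    o=manip.observe(); t=o['eef_pos'][:2]-O; print('tcp in vice',(t@dx*1000).round(1),(t@dv*1000).round(1),o['eef_pos'][2].round(4),'yaw',yaw(o),o['contact_force'].round(1),o['width'].round(4))
    return c
E
python3 - <<'E'
from tb import *
tube()
E
python3 -m inch '[[[2.5,2,20,-0.005,0.008,0,-0.3],[0,0,0,0,0,0,-0.3],[0,0,0,0,0,0,-0.3],[0,0,0,0,0,0,-0.3]]]'
python3 - <<'E'
from tb import *
c=tube()
plan([(.613,.1095,.035,-18)],-0.3)
cv2.imwrite('pics/s5c.png',cv2.resize(c['image'][130:250,320:480,::-1],None,fx=4.5,fy=4.5,interpolation=3))
E
```

```text
tube n 256 y [ 85.9  86.4  90.  106.  123.1] x [-33.3  -0.3  26.7] z [113.2 139.1 196.1]
time: 7.43
eef_pos: [0.6123, 0.1098, 0.0998]
tool_rot: [2.538, 1.852, -0.0]
contact_force: [-0.1, 0.0, -1.8]
width: 0.0594
tube n 239 y [ 87.2  87.8  91.4 107.3 124.5] x [-30.9  -1.4  29.6] z [ 93.2 119.1 167.7]Traceback (most recent call last):
  File "<stdin>", line 2, in <module>
  File "tb.py", line 9, in tube
    o=manip.observe(); t=o['eef_pos'][:2]-O; print('tcp in vice',(t@dx*1000).round(1),(t@dv*1000).round(1),o['eef_pos'][2].round(4),'yaw',yaw(o),o['contact_force'].round(1),o['width'].round(4))
                                                                                                                                                                             ^^^^^^^^^^^^^^^^
AttributeError: 'float' object has no attribute 'round'
Traceback (most recent call last):
  File "tb.py", line 9, in tube
    o=manip.observe(); t=o['eef_pos'][:2]-O; print('tcp in vice',(t@dx*1000).round(1),(t@dv*1000).round(1),o['eef_pos'][2].round(4),'yaw',yaw(o),o['contact_force'].round(1),o['width'].round(4))
                                                                                                                                                                             ^^^^^^^^^^^^^^^^
AttributeError: 'float' object has no attribute 'round'
```

```bash
sed -i "s/o\['width'\].round(4)/o['width']/" tb.py
python3 -m inch '[[[0,0.5,25,0,0,0,-0.3],[0,0,25,0,0,0,-0.3],[0,0,14,0,0,0,-0.3],[0,0,4,0,0,0,-0.3],[0,0,0,0,0,0,-0.3]]]'
python3 - <<'E'
from tb import *
c=tube()
cv2.imwrite('pics/s5c.png',cv2.resize(c['image'][130:250,320:480,::-1],None,fx=4.5,fy=4.5,interpolation=3))
E
```

```text
time: 7.9
eef_pos: [0.6124, 0.1089, 0.0306]
tool_rot: [-2.538, -1.851, 0.003]
contact_force: [-0.2, 0.3, -0.7]
width: 0.0596
tube n 206 y [ 86.6  86.9  89.8 106.4 121.3] x [-30.6  -2.   30.1] z [24.4 49.6 83.2]
tcp in vice -0.4 108.6 0.0317 yaw (np.float64(-17.808947797054806), np.float64(0.015137242103865989)) [-0.   0.7 -1.6] 0.059153379413705603
```

View pics/s5c.png

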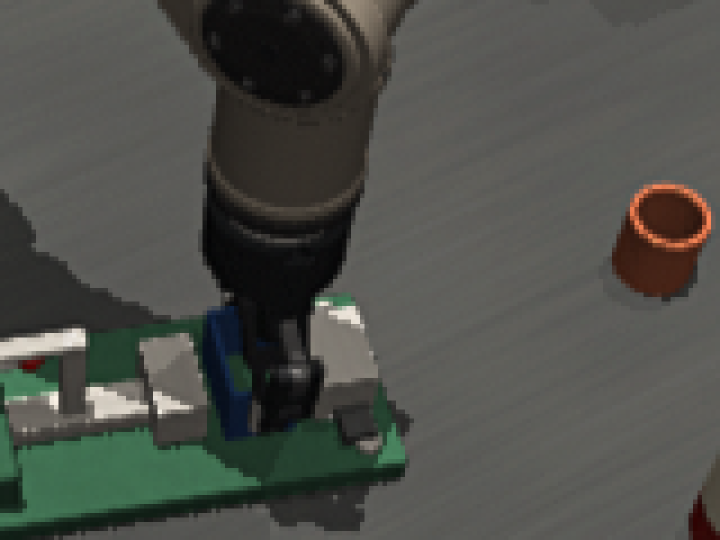

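```bash
python3 -m inch '[[[0,0,1.5,0,0,0,-0.3],[0,0,0,0,0,0,-0.3],[0,0,0,0,0,0,-0.3]]]'
python3 -m inch '[[[0,0,1.5,0,0,0,-0.3],[0,0,0,0,0,0,-0.3],[0,0,0,0,0,0,-0.3]]]'
```

```text
time: 8.2
eef_pos: [0.6137, 0.1091, 0.0309]
tool_rot: [2.538, 1.85, 0.002]
contact_force: [-0.2, -0.3, -1.6]
width: 0.0595
time: 8.45
eef_pos: [0.6131, 0.1089, 0.0285]
tool_rot: [2.538, 1.85, 0.0]
contact_force: [-0.2, -0.5, -1.5]
width: 0.0595
```

```bash
python3 -m inch '[[[0,0,1.5,0,0,0,-0.3],[0,0,0,0,0,0,-0.3],[0,0,0,0,0,0,-0.3]]]'
python3 -m inch '[[[0,0,1,0,0,0,-0.3],[0,0,0,0,0,0,-0.3],[0,0,0,0,0,0,-0.3]]]'
```

```text
time: 8.7
eef_pos: [0.6131, 0.1088, 0.0284]
tool_rot: [2.538, 1.85, -0.0]
contact_force: [-5.8, -2.0, 12.0]
width: 0.0595
time: 8.95
eef_pos: [0.6131, 0.1089, 0.0283]
tool_rot: [2.538, 1.85, -0.0]
contact_force: [-8.2, -2.8, 19.6]
width: 0.0591
```

```bash
python3 -m inch '[[[0,0,-1,0,0,0,-0.3],[0,0,0,0,0,0,0.5],[0,0,0,0,0,0,0.7],[0,0,0,0,0,0,0.9],[0,0,0,0,0,0,0.9]]]'
python3 -m inch '[[[0,0,0,0,0,0,1],[0,0,0,0,0,0,1],[0,0,-5,0,0,0,1],[0,0,-10,0,0,0,1],[0,0,-20,0,0,0,1]]]'
python3 -m inch '[[[0,0,-35,0,0,0,1],[0,0,-40,0,0,0,1],[0,0,-40,0,0,0,1],[0,0,-20,0,0,0,1],[0,0,0,0,0,0,1]]]'
python3 - <<'E'
from tb import *
c=tube()
cv2.imwrite('pics/s6c.png',cv2.resize(c['image'][130:250,320:480,::-1],None,fx=4.5,fy=4.5,interpolation=3))
E
```

```text
time: 9.37
eef_pos: [0.6131, 0.1089, 0.0266]
tool_rot: [2.539, 1.85, 0.0]
contact_force: [-0.5, -0.7, 0.4]
width: 0.0809
time: 9.78
eef_pos: [0.6116, 0.1086, 0.0609]
tool_rot: [-2.537, -1.85, 0.005]
contact_force: [-0.8, -0.5, -0.5]
width: 0.0856
time: 10.2
eef_pos: [0.6162, 0.1104, 0.2041]
tool_rot: [2.535, 1.848, 0.016]
contact_force: [1.2, 0.1, 0.6]
width: 0.0855
tube n 436 y [ 86.9  87.5 108.  124.1 126.2] x [-29.7   3.4  30.6] z [21.5 49.1 66.1]
tcp in vice 0.9 109.5 0.201 yaw (np.float64(-17.827525052384345), np.float64(0.39815984108361624)) [-0.1 -0.4 -0.5] 0.08548180338551621
```

View pics/s6c.png

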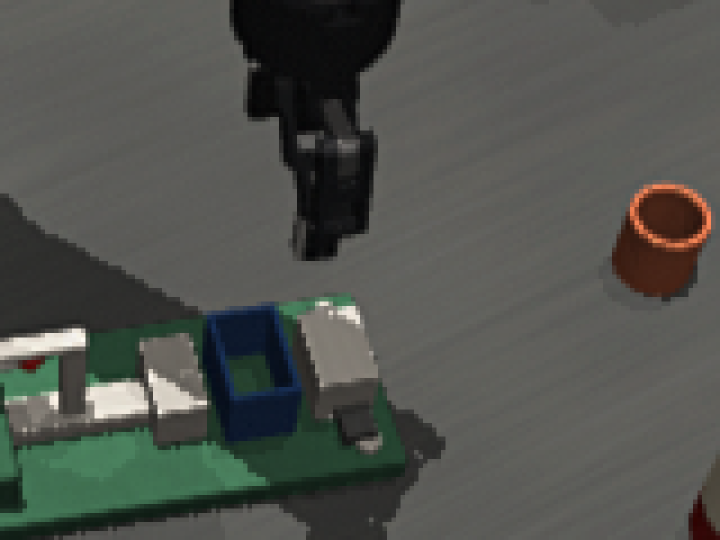

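Run:
```python
from tb import *
c=manip.capture('top')
for l,z in [('wheel_hub',.085),('bridge',.106),('spoke_tip',.085),('vice',0.0),('jaw',0.0)]:
    for d in manip.landmark_of(c,l)[:1]: 
        w=world(c,*d['uv'],z); print(l,d['p'],w.round(4),((w[:2]-O)@dx*1000).round(1),((w[:2]-O)@dv*1000).round(1))
c=manip.capture('scene')
for l,z in [('wheel_hub',.085),('bridge',.106),('spoke_tip',.085),('vice',0.0),('jaw',0.0)]:
    for d in manip.landmark_of(c,l)[:1]: 
        w=world(c,*d['uv'],z); print(l,d['p'],w.round(4),((w[:2]-O)@dx*1000).round(1),((w[:2]-O)@dv*1000).round(1))
o=manip.observe();print(o['joints'].round(3))
plan([(.526,-.039,.16,-66)],-1)
```

```text
wheel_hub 0.71 [ 0.5424 -0.0922  0.085 ] -5.6 -104.9
bridge 0.76 [ 0.5474 -0.0895  0.106 ] -1.6 -100.8
spoke_tip 0.78 [ 0.6224 -0.0837  0.085 ] 67.9 -72.1
vice 0.82 [ 0.5789 -0.001   0.    ] 1.0 -6.8
jaw 0.38 [ 0.6472 -0.0897  0.    ] 93.3 -70.1
wheel_hub 0.58 [ 0.5485 -0.092   0.085 ] 0.2 -102.8
bridge 0.64 [ 0.5514 -0.088   0.106 ] 1.7 -98.1
spoke_tip 0.78 [ 0.6298 -0.0834  0.085 ] 74.9 -69.5
vice 0.85 [0.5745 0.0066 0.    ] -5.5 -1.0
jaw 0.64 [0.6159 0.0837 0.    ] 10.0 85.2
[ 0.092  0.472 -0.496  1.695  0.254  1.04  -0.799]
[[[-20.9,-4.7,4.6,-0.0,0.0,0.105,-1],[-21.3,-2.5,4.6,-0.0,0.0,0.105,-1],[-21.5,-0.2,4.6,-0.0,0.0,0.105,-1],[-21.4,2.0,4.5,-0.0,0.0,0.105,-1],[-21.0,4.3,4.6,-0.0,0.0,0.105,-1]]]
[[[-20.4,6.5,4.5,-0.0,0.0,0.105,-1],[-19.7,8.5,4.6,0.0,0.0,0.106,-1],[-18.7,10.6,4.5,0.0,0.0,0.105,-1]]]
```

```bash
python3 -m inch '[[[-21,-5,4,0,0,0.105,-1],[-21,-2,4,0,0,0.105,-1],[-21,0,4,0,0,0.105,-1],[-21,2,4,0,0,0.105,-1],[-21,4,4,0,0,0.105,-1]]]' 40
python3 -m inch '[[[-20,6,4,0,0,0.105,-1],[-20,8,4,0,0,0.105,-1],[-19,11,4,0,0,0.105,-1],[0,0,0,0,0,0,-1],[0,0,0,0,0,0,-1]]]'
python3 - <<'E'
from tb import *
o=manip.observe();print(o['joints'].round(3),yaw(o),o['eef_pos'])
plan([(.526,-.039,.13,-66)],-1)
c=manip.capture('scene')
cv2.imwrite('pics/s7c.png',cv2.resize(c['image'][120:280,230:430,::-1],None,fx=4,fy=3.7,interpolation=3))
E
```

```text
time: 11.27
eef_pos: [0.5589, 0.0166, 0.1767]
tool_rot: [2.935, 1.121, 0.001]
contact_force: [0.6, 0.7, 0.2]
width: 0.0259
time: 11.68
eef_pos: [0.5256, -0.0389, 0.1648]
tool_rot: [3.072, 0.652, -0.001]
contact_force: [-0.1, -0.1, 0.6]
width: -0.0003
[ 0.207  0.332 -0.304  1.957  0.129  0.871 -1.317] (np.float64(-66.02560119881261), np.float64(0.045119876738472814)) [ 0.52562782 -0.03889021  0.16475729]
[[[0.3,0.2,34.8,0.001,0.001,-0.0,-1]]]
```

View pics/s7c.png

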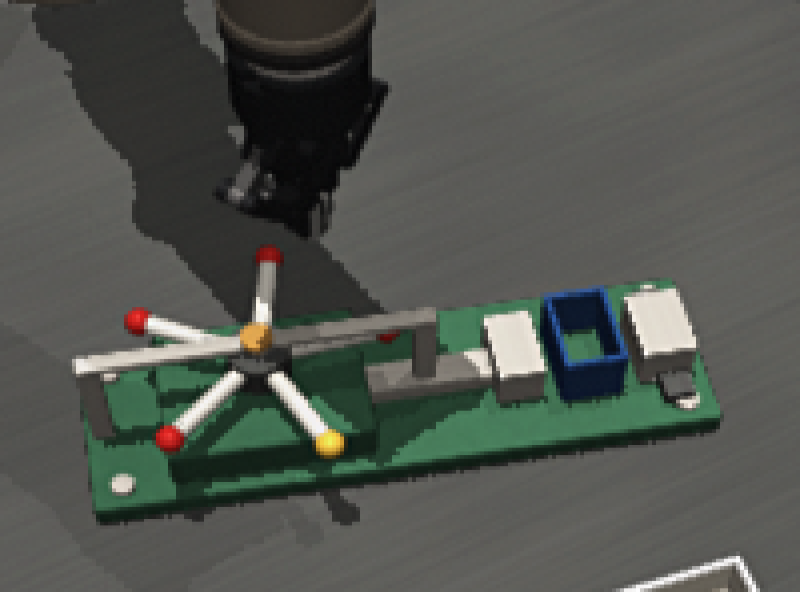

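Run:
```python
from tb import *
o=manip.observe();Rm=R.from_rotvec(o['tool_rot']);p=o['eef_pos']
for n in ['scene','top']:
    c=manip.capture(n);W=cloud(c); q=W.reshape(-1,3); q=q[~np.isnan(q[:,0])]; q=q[(q[:,2]>.15)&(np.linalg.norm(q[:,:2]-p[:2],axis=1)<.08)]
    l=Rm.inv().apply(q-p)*1000
    for z in range(0,-90,-8):
        m=(l[:,2]<=z+4)&(l[:,2]>z-4)
        if m.sum()>3: print(n,z,m.sum(),'x',np.percentile(l[m,0],[2,98]).round(),'y',np.percentile(l[m,1],[2,98]).round())
```

```text
scene -8 15 x [-2. 12.] y [-14.  12.]
scene -16 22 x [-4. 12.] y [-10.  13.]
scene -24 23 x [ 2. 12.] y [-14.  14.]
scene -32 16 x [ 6. 12.] y [-6. 13.]
scene -40 10 x [ 7. 12.] y [-7. 12.]
scene -48 45 x [-10.  14.] y [-31.  27.]
scene -56 62 x [-8. 14.] y [-40.  37.]
scene -64 49 x [-2. 17.] y [-47.  39.]
scene -72 65 x [ 7. 18.] y [-48.  47.]
scene -80 60 x [10. 18.] y [-52.  54.]
scene -88 107 x [-11.  18.] y [-60.  61.]
top -88 15 x [-9. 15.] y [-62. -48.]
```

```bash
python3 -m inch '[[[0,0,30,0,0,0,-1],[0,0,30,0,0,0,-1],[0,0,20,0,0,0,-1],[0,0,12,0,0,0,-1],[0,0,0,0,0,0,-1]]]'
cat >> tb.py <<'E'
HUB=np.array([.5485,-.0895])
def wh():
    o=manip.observe(); r=o['eef_pos'][:2]-HUB; R_=np.linalg.norm(r); th=np.degrees(np.arctan2(r[1],r[0]))+18
    f=o['contact_force']; t=np.array([-r[1],r[0]])/R_
    print('t',round(o['time'],2),'r',(R_*1000).round(1),'th',th.round(1)%360,'z',o['eef_pos'][2].round(4),'yaw-ideal',round((yaw(o)[0]-(th-18+180)+180)%360-180,1),'tilt',yaw(o)[1].round(2),'Ftan',(f[:2]@t).round(1),'Frad',(f[:2]@r/R_).round(1),'Fz',f[2].round(1),'tq',(-(f[:2]@t)*R_).round(3),'j7',o['joints'][6].round(2))
E
python3 - <<'E'
from tb import *
wh()
c=manip.capture('scene')
cv2.imwrite('pics/s8c.png',cv2.resize(c['image'][120:280,230:430,::-1],None,fx=4,fy=3.7,interpolation=3))
E
```

```text
time: 12.25
eef_pos: [0.5249, -0.0368, 0.0706]
tool_rot: [-3.071, -0.657, 0.006]
contact_force: [-0.4, -1.4, 1.1]
width: -0.0001
t 12.25 r 57.8 th 132.1 z 0.0706 yaw-ideal 0.1 tilt 0.22 Ftan 1.0 Frad -1.1 Fz 1.1 tq -0.056 j7 -1.38
```

View pics/s8c.png

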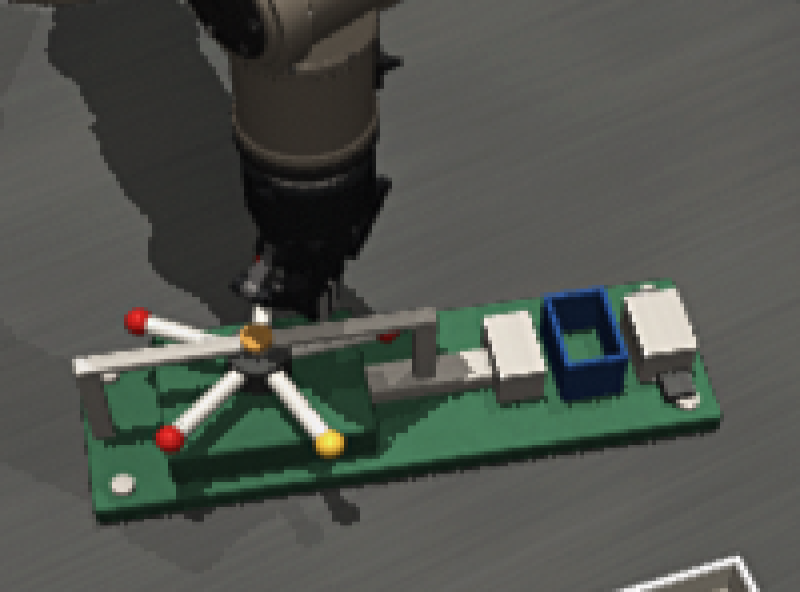

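```bash
python3 -m inch '[[[-6.6,0.4,0,0,0,-0.12,-1],[-6.6,0.4,0,0,0,-0.12,-1],[-6.6,0.4,0,0,0,-0.12,-1],[-6.6,0.4,0,0,0,-0.12,-1],[-6.6,0.4,0,0,0,-0.12,-1]]]'
python3 -c "
from tb import *
wh()"
python3 -m inch '[[[-6.6,0.4,0,0,0,-0.12,-1],[-6.6,0.4,0,0,0,-0.12,-1],[-6.6,0.4,0,0,0,-0.12,-1]]]'
python3 -c "
from tb import *
wh()"
```

```text
time: 12.72
eef_pos: [0.504, -0.0558, 0.0747]
tool_rot: [-2.735, -1.546, -0.01]
contact_force: [1.3, 9.0, -3.4]
width: -0.0002
t 12.72 r 55.9 th 160.9 z 0.0747 yaw-ideal 6.1 tilt 0.37 Ftan -7.9 Frad 4.4 Fz -3.4 tq 0.443 j7 -0.82
time: 12.97
eef_pos: [0.4952, -0.0742, 0.0744]
tool_rot: [-2.413, -2.01, -0.005]
contact_force: [-3.8, 8.9, 0.1]
width: 0.0004
t 12.97 r 55.5 th 181.9 z 0.0744 yaw-ideal 5.7 tilt 0.2 Ftan -7.5 Frad 6.1 Fz 0.1 tq 0.415 j7 -0.47
```

```bash
python3 -m inch '[[[-6.6,0.4,0,0,0,-0.12,-1],[-6.6,0.4,0,0,0,-0.11,-1],[-6.6,0.4,0,0,0,-0.11,-1],[-6.6,0.4,0,0,0,-0.12,-1]]]'
python3 -c "
from tb import *
wh()"
python3 -m inch '[[[-6.6,0.4,0,0,0,-0.12,-1],[-6.6,0.4,0,0,0,-0.12,-1],[-6.6,0.4,0,0,0,-0.12,-1],[0,0,0,0,0,0,-1],[0,0,0,0,0,0,-1]]]'
python3 -c "
from tb import *
wh()
c=manip.capture('scene')
cv2.imwrite('pics/s9c.png',cv2.resize(c['image'][120:280,230:430,::-1],None,fx=4,fy=3.7,interpolation=3))
"
```

```text
time: 13.3
eef_pos: [0.4951, -0.1015, 0.0743]
tool_rot: [-1.893, -2.506, -0.001]
contact_force: [-6.0, 7.8, 3.7]
width: 0.0001
t 13.3 r 54.7 th 210.6 z 0.0743 yaw-ideal 3.2 tilt 0.08 Ftan -8.9 Frad 4.2 Fz 3.7 tq 0.486 j7 -0.03
time: 13.72
eef_pos: [0.5042, -0.1212, 0.0741]
tool_rot: [1.424, 2.8, -0.0]
contact_force: [-5.0, 3.1, 0.9]
width: -0.0003
t 13.72 r 54.5 th 233.5 z 0.0741 yaw-ideal 0.5 tilt 0.01 Ftan -5.4 Frad 2.3 Fz 0.9 tq 0.295 j7 0.31
```

View pics/s9c.png

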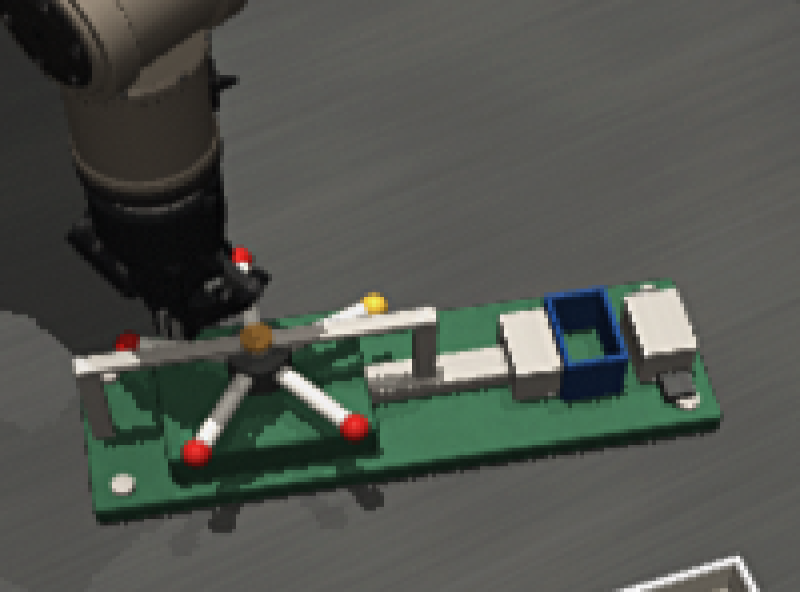

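```bash
python3 -m inch '[[[5,0,0,0,0,0,-1],[3,0,-20,0,0,0,-1],[0,0,-25,0,0,0,-1],[0,0,-10,0,0,0,-1],[0,0,0,0,0,0,-1]]]'
python3 - <<'E'
from tb import *
wh()
w=[]
for th in (200,170,143):
    a=np.radians(th-18); w.append((*(HUB+.055*np.array([np.cos(a),np.sin(a)])),.125,th-18-180))
plan(w,-1)
E
```

```text
time: 14.18
eef_pos: [0.5021, -0.1156, 0.1308]
tool_rot: [1.423, 2.793, 0.001]
contact_force: [1.2, -0.8, 0.5]
width: -0.0001
t 14.18 r 53.2 th 227.3 z 0.1308 yaw-ideal 6.7 tilt 0.41 Ftan 1.2 Frad -0.6 Fz 0.5 tq -0.065 j7 0.37
[[[4.9,1.5,1.1,0.001,0.001,0.119,-1],[5.1,0.8,1.2,0.001,0.001,0.119,-1],[5.1,0.3,1.1,0.001,0.001,0.119,-1],[5.1,-0.4,1.2,0.001,0.001,0.118,-1],[5.0,-0.9,1.2,0.001,0.0,0.119,-1]]]
[[[5.5,1.5,-0.0,0.0,0.0,0.105,-1],[5.6,0.9,-0.0,0.0,0.0,0.105,-1],[5.7,0.3,-0.0,0.0,0.0,0.104,-1],[5.7,-0.3,-0.0,0.0,0.0,0.105,-1],[5.6,-1.0,-0.0,0.001,0.0,0.104,-1]]]
[[[6.2,1.5,-0.0,-0.0,0.0,0.118,-1],[6.4,0.8,-0.0,-0.0,0.0,0.118,-1],[6.4,-0.0,-0.0,-0.0,0.0,0.118,-1],[6.4,-0.8,-0.0,-0.0,0.0,0.117,-1]]]
```

```bash
python3 -m inch '[[[5,1.5,0,0,0,0.119,-1],[5,0.8,0,0,0,0.119,-1],[5,0.3,0,0,0,0.119,-1],[5,-0.4,0,0,0,0.119,-1],[5,-0.9,0,0,0,0.119,-1]]]'
python3 -m inch '[[[5.6,1.5,0,0,0,0.105,-1],[5.6,0.9,0,0,0,0.105,-1],[5.6,0.3,0,0,0,0.105,-1],[5.6,-0.3,0,0,0,0.105,-1],[5.6,-1,0,0,0,0.105,-1]]]'
python3 -m inch '[[[6.3,1.5,0,0,0,0.118,-1],[6.3,0.8,0,0,0,0.118,-1],[6.3,0,0,0,0,0.118,-1],[6.3,-0.8,0,0,0,0.118,-1],[0,0,0,0,0,0,-1]]]'
python3 - <<'E'
from tb import *
wh()
a=np.radians(143-18);plan([(*(HUB+.055*np.array([np.cos(a),np.sin(a)])),.073,143-18-180)],-1)
c=manip.capture('scene')
cv2.imwrite('pics/s10c.png',cv2.resize(c['image'][120:280,230:430,::-1],None,fx=4,fy=3.7,interpolation=3))
E
```

```text
time: 14.6
eef_pos: [0.4907, -0.0914, 0.1271]
tool_rot: [2.19, 2.251, -0.001]
contact_force: [-0.4, -0.5, 1.2]
width: 0.0003
time: 15.02
eef_pos: [0.4973, -0.0637, 0.1271]
tool_rot: [2.699, 1.607, -0.001]
contact_force: [-0.2, 0.3, -0.3]
width: -0.0002
time: 15.43
eef_pos: [0.515, -0.0436, 0.1273]
tool_rot: [2.998, 0.936, 0.001]
contact_force: [0.5, 0.6, -0.9]
width: -0.0002
t 15.43 r 56.9 th 144.1 z 0.1273 yaw-ideal -1.4 tilt 0.06 Ftan -0.8 Frad 0.1 Fz -0.9 tq 0.043 j7 -1.2
[[[0.5,0.9,27.2,0.0,-0.0,-0.003,-1],[0.6,0.9,27.1,0.001,-0.001,-0.003,-1]]]
```

View pics/s10c.png

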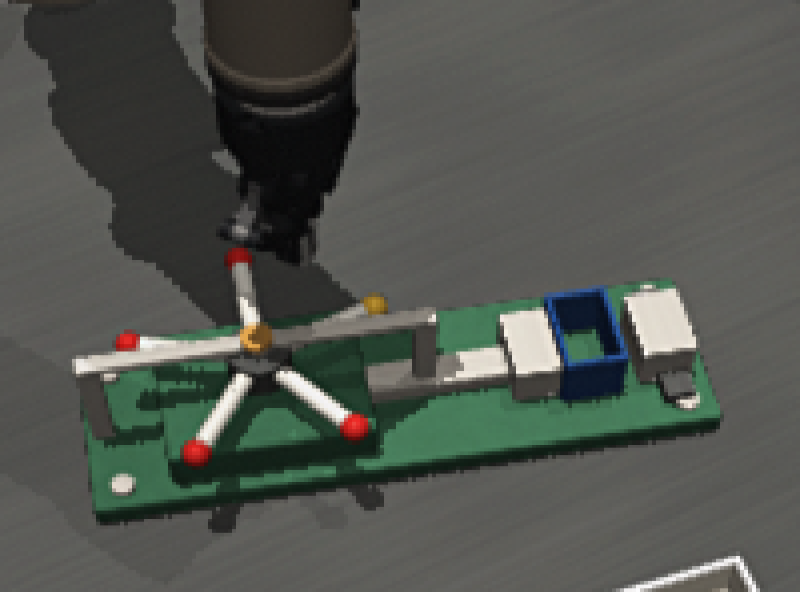

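```bash
python3 -m inch '[[[0.5,1,25,0,0,0,-1],[0.5,1,20,0,0,0,-1],[0,0,8,0,0,0,-1],[0,0,0,0,0,0,-1]]]'
python3 -c "
from tb import *
wh()"
python3 -m inch '[[[-6.6,0.4,0,0,0,-0.12,-1],[-6.6,0.4,0,0,0,-0.12,-1],[-6.6,0.4,0,0,0,-0.12,-1],[-6.6,0.4,0,0,0,-0.12,-1]]]'
python3 -c "
from tb import *
wh()"
python3 -m inch '[[[-6.6,0.4,0,0,0,-0.12,-1],[-6.6,0.4,0,0,0,-0.12,-1],[-6.6,0.4,0,0,0,-0.12,-1]]]'
python3 -c "
from tb import *
wh()"
```

```text
time: 15.82
eef_pos: [0.5143, -0.0461, 0.0728]
tool_rot: [-2.996, -0.943, 0.006]
contact_force: [-0.7, 1.0, -0.6]
width: -0.0003
t 15.82 r 55.3 th 146.3 z 0.0728 yaw-ideal -3.3 tilt 0.24 Ftan -0.1 Frad 1.2 Fz -0.6 tq 0.004 j7 -1.24
time: 16.15
eef_pos: [0.5002, -0.0628, 0.0759]
tool_rot: [-2.68, -1.639, -0.008]
contact_force: [3.4, 9.5, -5.0]
width: -0.0002
t 16.15 r 55.1 th 169.1 z 0.0759 yaw-ideal 1.8 tilt 0.28 Ftan -9.9 Frad 1.6 Fz -5.0 tq 0.549 j7 -0.79
time: 16.4
eef_pos: [0.494, -0.0812, 0.0758]
tool_rot: [-2.343, -2.093, -0.007]
contact_force: [1.2, 8.8, -3.0]
width: 0.0004
t 16.4 r 55.1 th 189.3 z 0.0758 yaw-ideal 2.2 tilt 0.26 Ftan -8.9 Frad 0.1 Fz -3.0 tq 0.489 j7 -0.44
```

```bash
python3 -m inch '[[[-6.6,0.4,0,0,0,-0.12,-1],[-6.6,0.4,0,0,0,-0.12,-1],[-6.6,0.4,0,0,0,-0.12,-1]]]'
python3 -c "
from tb import *
wh()"
python3 -m inch '[[[-6.6,0.4,0,0,0,-0.12,-1],[-6.6,0.4,0,0,0,-0.12,-1],[-3.3,0.2,0,0,0,-0.06,-1],[0,0,0,0,0,0,-1],[0,0,0,0,0,0,-1]]]'
python3 -c "
from tb import *
wh()
c=tube()
cv2.imwrite('pics/s11c.png',cv2.resize(c['image'][120:280,230:430,::-1],None,fx=4,fy=3.7,interpolation=3))
"
```

```text
time: 16.65
eef_pos: [0.4946, -0.1008, 0.0757]
tool_rot: [-1.93, -2.478, -0.006]
contact_force: [0.2, 10.6, -1.4]
width: 0.0003
t 16.65 r 55.1 th 209.9 z 0.0757 yaw-ideal 2.3 tilt 0.22 Ftan -10.4 Frad -2.3 Fz -1.4 tq 0.572 j7 -0.09
time: 17.07
eef_pos: [0.5004, -0.1174, 0.0757]
tool_rot: [-1.548, -2.733, -0.003]
contact_force: [-1.9, 5.2, 0.3]
width: -0.0002
t 17.07 r 55.6 th 228.1 z 0.0757 yaw-ideal 0.8 tilt 0.11 Ftan -5.5 Frad -1.0 Fz 0.3 tq 0.304 j7 0.19
tube n 383 y [ 95.7  98.2 119.2 132.6 134.8] x [-29.6   5.1  30.7] z [22.4 50.1 67.1]
tcp in vice -37.7 -141.8 0.0757 yaw (np.float64(30.935801852132183), np.float64(0.09836640224994907)) [-1.4  5.3  0.1] 4.959218954337461e-05
```

View pics/s11c.png

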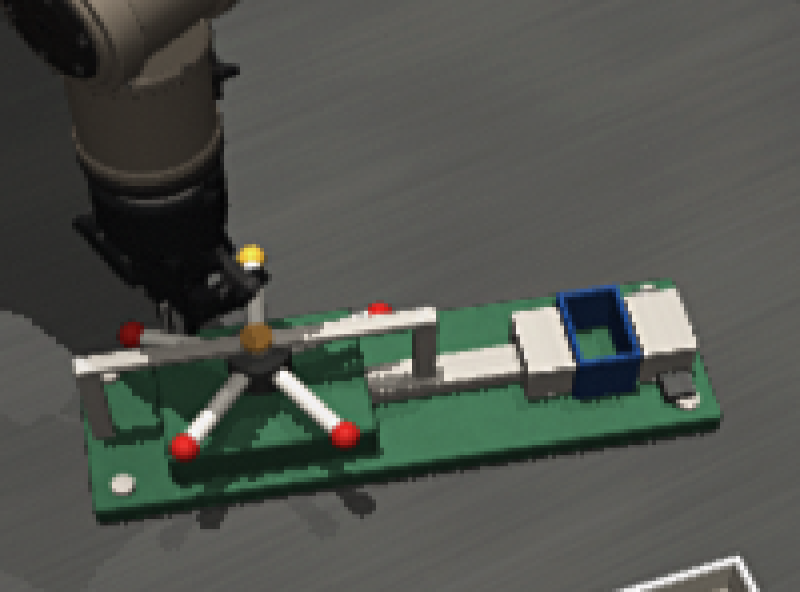

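```bash
python3 -m inch '[[[4,0,0,0,0,0,-1],[3,0,-20,0,0,0,-1],[0,0,-25,0,0,0,-1],[0,0,-8,0,0,0,-1],[0,0,0,0,0,0,-1]]]'
python3 - <<'E'
from tb import *
wh()
w=[]
for th in (190,165,139):
    a=np.radians(th-18); w.append((*(HUB+.055*np.array([np.cos(a),np.sin(a)])),.127,th-18-180))
plan(w,-1)
E
```

```text
time: 17.53
eef_pos: [0.4986, -0.1137, 0.1304]
tool_rot: [1.55, 2.726, 0.0]
contact_force: [0.5, -0.9, -0.7]
width: -0.0001
t 17.53 r 55.4 th 223.9 z 0.1304 yaw-ideal 4.9 tilt 0.32 Ftan 1.1 Frad -0.0 Fz -0.7 tq -0.059 j7 0.25
[[[5.0,2.1,0.6,0.001,0.001,0.113,-1],[5.1,1.5,0.5,0.001,0.001,0.113,-1],[5.3,0.9,0.6,0.001,0.0,0.113,-1],[5.3,0.3,0.5,0.0,0.001,0.113,-1],[5.4,-0.3,0.6,0.001,0.0,0.112,-1]]]
[[[5.2,-1.0,0.6,0.0,0.001,0.113,-1],[5.8,1.3,-0.0,0.0,-0.0,0.109,-1],[5.9,0.7,-0.0,0.0,-0.0,0.109,-1],[6.0,-0.0,-0.0,0.0,-0.0,0.109,-1],[5.9,-0.7,-0.0,0.0,-0.0,0.109,-1]]]
[[[6.0,1.4,-0.0,0.0,-0.0,0.113,-1],[6.2,0.7,-0.0,0.0,-0.0,0.114,-1],[6.2,-0.0,-0.0,0.0,-0.0,0.113,-1],[6.1,-0.7,-0.0,0.0,-0.0,0.114,-1]]]
```

```bash
python3 -m inch '[[[5,2,0,0,0,0.113,-1],[5.1,1.5,0,0,0,0.113,-1],[5.3,0.9,0,0,0,0.113,-1],[5.3,0.3,0,0,0,0.113,-1],[5.4,-0.3,0,0,0,0.112,-1]]]'
python3 -m inch '[[[5.2,-1,0,0,0,0.113,-1],[5.8,1.3,0,0,0,0.109,-1],[5.9,0.7,0,0,0,0.109,-1],[6,0,0,0,0,0.109,-1],[5.9,-0.7,0,0,0,0.109,-1]]]'
python3 -m inch '[[[6,1.4,0,0,0,0.113,-1],[6.2,0.7,0,0,0,0.114,-1],[6.2,0,0,0,0,0.113,-1],[6.1,-0.7,0,0,0,0.114,-1],[0,0,0,0,0,0,-1]]]'
python3 - <<'E'
from tb import *
wh()
a=np.radians(138-18);plan([(*(HUB+.055*np.array([np.cos(a),np.sin(a)])),.073,138-18-180)],-1)
c=manip.capture('scene')
cv2.imwrite('pics/s12c.png',cv2.resize(c['image'][120:280,230:430,::-1],None,fx=4,fy=3.7,interpolation=3))
E
```

```text
time: 17.95
eef_pos: [0.4924, -0.0869, 0.127]
tool_rot: [-2.257, -2.185, 0.002]
contact_force: [0.5, -0.2, 0.8]
width: 0.0001
time: 18.37
eef_pos: [0.5001, -0.0593, 0.1271]
tool_rot: [2.765, 1.491, -0.002]
contact_force: [0.7, -0.4, -0.0]
width: -0.0001
time: 18.78
eef_pos: [0.5187, -0.0412, 0.1273]
tool_rot: [3.028, 0.835, 0.0]
contact_force: [0.9, 1.5, 0.2]
width: -0.0004
t 18.78 r 56.8 th 139.7 z 0.1273 yaw-ideal -0.8 tilt 0.03 Ftan -1.5 Frad 0.8 Fz 0.2 tq 0.088 j7 -1.29
[[[0.8,0.9,27.1,0.0,0.0,0.007,-1],[0.8,0.8,27.2,0.0,0.0,0.008,-1]]]
```

View pics/s12c.png

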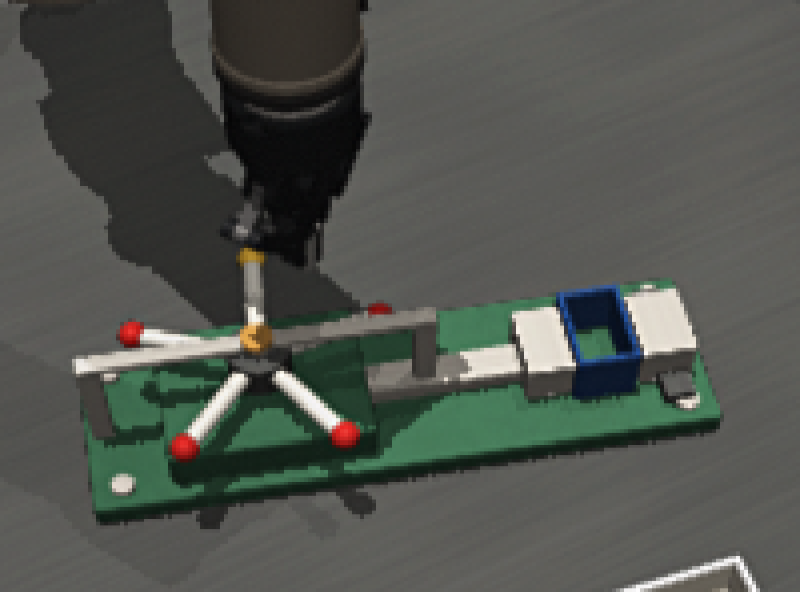

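```bash
python3 -m inch '[[[0.5,1,25,0,0,0,-1],[0.5,1,20,0,0,0,-1],[0,0,8,0,0,0,-1],[0,0,0,0,0,0,-1]]]'
python3 -c "
from tb import *
wh()"
python3 -m inch '[[[-6.6,0.4,0,0,0,-0.12,-1],[-6.6,0.4,0,0,0,-0.12,-1],[-6.6,0.4,0,0,0,-0.12,-1],[-4.4,0.2,0,0,0,-0.08,-1],[0,0,0,0,0,0,-1]]]'
python3 -c "
from tb import *
wh()"
python3 -m inch '[[[-3.3,0.2,0,0,0,-0.06,-1],[-3.3,0.2,0,0,0,-0.06,-1],[-3.3,0.2,0,0,0,-0.06,-1]]]'
python3 -c "
from tb import *
wh()
c=tube()"
```

```text
time: 19.17
eef_pos: [0.5181, -0.0436, 0.0728]
tool_rot: [-3.026, -0.842, 0.007]
contact_force: [-0.8, -0.1, -0.4]
width: -0.0001
t 19.17 r 55.1 th 141.5 z 0.0728 yaw-ideal -2.4 tilt 0.25 Ftan 0.7 Frad 0.4 Fz -0.4 tq -0.039 j7 -1.34
time: 19.58
eef_pos: [0.5038, -0.0582, 0.0758]
tool_rot: [-2.766, -1.489, -0.006]
contact_force: [1.8, 4.9, -2.7]
width: -0.0001
t 19.58 r 54.6 th 163.0 z 0.0758 yaw-ideal 1.6 tilt 0.23 Ftan -5.0 Frad 1.3 Fz -2.7 tq 0.276 j7 -0.93
time: 19.83
eef_pos: [0.4993, -0.0654, 0.0759]
tool_rot: [-2.62, -1.732, -0.007]
contact_force: [0.9, 8.5, -2.2]
width: -0.0002
t 19.83 r 54.8 th 171.9 z 0.0759 yaw-ideal 3.0 tilt 0.25 Ftan -8.0 Frad 2.9 Fz -2.2 tq 0.438 j7 -0.76
tube n 378 y [ 97.8 100.  121.6 134.5 136.5] x [-29.5   5.3  30.7] z [20.7 49.8 67. ]
tcp in vice -54.8 -93.7 0.0758 yaw (np.float64(-22.901754650926687), np.float64(0.20632910444335043)) [ 0.9  6.1 -1.3] 0.00014491758970836864
```

```bash
for i in 1 ; do python3 -m inch '[[[-3.3,0.2,0,0,0,-0.06,-1],[-3.3,0.2,0,0,0,-0.06,-1],[-3.3,0.2,0,0,0,-0.06,-1]]]' >/dev/null; python3 -c "
from tb import *
wh()"; done
python3 -m inch '[[[-3.3,0.2,0,0,0,-0.06,-1],[-3.3,0.2,0,0,0,-0.06,-1]]]'
python3 -c "
from tb import *
wh()
c=tube()"
```

```text
t 20.13 r 54.6 th 182.5 z 0.0758 yaw-ideal 2.7 tilt 0.2 Ftan -7.3 Frad 2.6 Fz -1.1 tq 0.397 j7 -0.58
time: 20.3
eef_pos: [0.4946, -0.0816, 0.0757]
tool_rot: [-2.332, -2.103, -0.004]
contact_force: [-0.8, 9.9, -0.5]
width: -0.0002
t 20.3 r 54.5 th 189.6 z 0.0757 yaw-ideal 2.5 tilt 0.18 Ftan -9.7 Frad 2.3 Fz -0.5 tq 0.526 j7 -0.47
tube n 376 y [ 99.8 101.9 123.6 136.6 138.2] x [-30.    5.5  30.8] z [21.9 50.4 66.8]
tcp in vice -54.0 -110.2 0.0757 yaw (np.float64(-5.716354965605627), np.float64(0.16211330556554088)) [-1.4  8.5  0.6] 0.00010944969228003675
```

```bash
python3 -m inch '[[[-2.2,0.1,0,0,0,-0.04,-1],[-2.2,0.1,0,0,0,-0.04,-1]]]'>/dev/null
python3 -c "
from tb import *
wh()"
python3 -m inch '[[[-2.2,0.1,0,0,0,-0.04,-1],[-1.1,0.1,0,0,0,-0.02,-1]]]'>/dev/null
python3 -c "
from tb import *
wh()
c=tube()"
```

```text
t 20.52 r 54.5 th 193.4 z 0.0757 yaw-ideal 3.3 tilt 0.22 Ftan -12.2 Frad 4.6 Fz 1.0 tq 0.666 j7 -0.39
t 20.68 r 54.6 th 196.1 z 0.0756 yaw-ideal 4.0 tilt 0.27 Ftan -13.9 Frad 4.1 Fz 1.9 tq 0.757 j7 -0.33
tube n 379 y [100.  102.2 123.7 136.5 138. ] x [-30.1   5.8  30.7] z [20.7 50.4 67.5]
tcp in vice -53.1 -115.7 0.0756 yaw (np.float64(2.1533724143984014), np.float64(0.26622184507113833)) [-3.8 12.7  1.8] 0.00026753601732783065
```

```bash
python3 -m inch '[[[-0.6,0,0,0,0,-0.01,-1],[0,0,0,0,0,0,-1],[0,0,0,0,0,0,-1]]]'>/dev/null
python3 -c "
from tb import *
wh()
c=tube()
wh()
cv2.imwrite('pics/s13c.png',cv2.resize(c['image'][120:280,230:430,::-1],None,fx=4,fy=3.7,interpolation=3))"
```

```text
t 20.98 r 54.7 th 196.4 z 0.0756 yaw-ideal 4.2 tilt 0.27 Ftan -13.3 Frad 3.7 Fz 0.8 tq 0.729 j7 -0.32
tube n 374 y [ 99.8 102.4 124.1 136.5 138.4] x [-29.7   6.1  30.3] z [21.2 49.6 66.7]
tcp in vice -53.0 -115.9 0.0756 yaw (np.float64(2.6108033473327374), np.float64(0.2638327833777188)) [-3.7 13.4  2.8] 3.894902700763785e-05
t 21.03 r 54.7 th 196.5 z 0.0756 yaw-ideal 4.2 tilt 0.26 Ftan -13.2 Frad 4.0 Fz 2.8 tq 0.725 j7 -0.32
```

View pics/s13c.png

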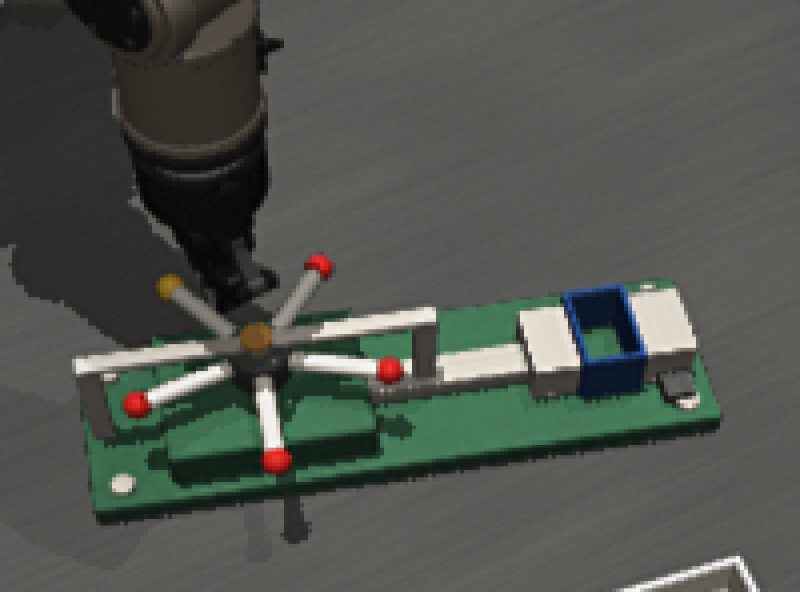

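```bash
python3 -m inch '[[[-0.8,0,0,0,0,-0.01,-1],[0,0,0,0,0,0,-1],[0,0,0,0,0,0,-1]]]'>/dev/null
python3 -c "
from tb import *
wh()"
python3 -m inch '[[[0,0,0,0,0,0,-1],[0,0,0,0,0,0,-1]]]'>/dev/null
python3 -c "
from tb import *
wh()"
```

```text
t 21.28 r 54.7 th 197.0 z 0.0756 yaw-ideal 4.2 tilt 0.28 Ftan -14.7 Frad 3.7 Fz 2.2 tq 0.802 j7 -0.31
t 21.45 r 54.7 th 197.0 z 0.0756 yaw-ideal 4.2 tilt 0.28 Ftan -14.9 Frad 3.6 Fz 1.9 tq 0.813 j7 -0.31
```

```bash
python3 -m inch '[[[4,0,0,0,0,0,-1],[4,0,0,0,0,0,-1],[2,0,-20,0,0,0,-1],[0,0,-35,0,0,0,-1],[0,0,-35,0,0,0,-1]]]'
python3 -m inch '[[[0,0,-35,0,0,0,-1],[0,0,-20,0,0,0,-1],[0,0,0,0,0,0,-1],[0,0,0,0,0,0,-1],[0,0,0,0,0,0,-1]]]'
python3 -c "
from tb import *
wh()
c=tube()
cv2.imwrite('pics/s14c.png',cv2.resize(c['image'][120:280,230:430,::-1],None,fx=4,fy=3.7,interpolation=3))
c=manip.capture('top');save(c,'t14.png')
W=cloud(c);hsv=cv2.cvtColor(c['image'],cv2.COLOR_RGB2HSV);H,S=hsv[...,0].astype(int),hsv[...,1].astype(int)
b=(H>100)&(H<130)&(S>100)&(W[...,2]>.055)&(W[...,2]<.08)&(W[...,0]>.5)&(W[...,1]>.05)&(W[...,1]<.2)
print(b.sum(),rect(W[b][:,:2]),np.nanmean(W[b],0))
"
```

```text
time: 21.87
eef_pos: [0.4932, -0.0837, 0.1658]
tool_rot: [-2.163, -2.277, 0.002]
contact_force: [0.7, -0.7, 0.2]
width: 0.0002
time: 22.28
eef_pos: [0.4935, -0.0842, 0.2195]
tool_rot: [2.165, 2.276, -0.002]
contact_force: [-0.1, -0.4, 0.0]
width: -0.0001
t 22.28 r 55.2 th 192.5 z 0.2195 yaw-ideal 8.3 tilt 0.07 Ftan 0.4 Frad 0.0 Fz 0.0 tq -0.02 j7 -0.15
tube n 377 y [ 99.8 102.3 123.8 136.7 138.1] x [-29.8   5.5  30.9] z [20.8 49.6 66.9]
tcp in vice -54.9 -112.3 0.2189 yaw (np.float64(2.8582894557038347), np.float64(0.09026201022236315)) [ 0.7 -0.4 -0.1] -0.0003256255744630041
62 [617.5, 119.1, 39.6, 59.8, 71.4] [0.61644846 0.11530794 0.06331439]
```

View pics/s14c.png

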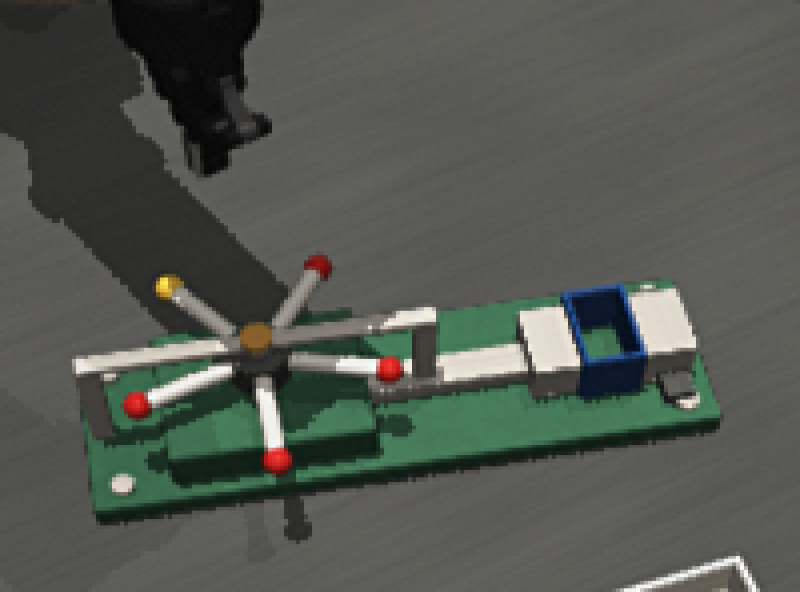

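View pics/t14.png

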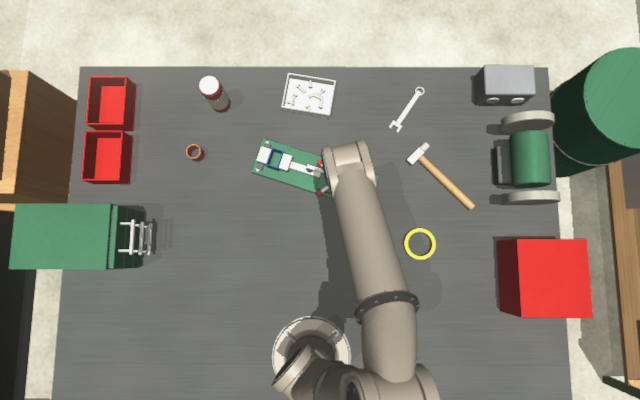

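The scene picture shows the tube at about (605, 340) clamped between both jaws, standing on the bed. The top picture shows it square to the vice, about 71.4° against 72°. The pipe, hammer and roll are where they started, and the gripper is clear at z = 0.22.

```bash
python3 -c "
from rig import manip
print(manip.finish_job())"
```

```text
the job is handed in; nothing more can be done
None
```

I stood the blue tube on the vice bed between the jaws and closed the vice with three spoke strokes on the near side, about 3.4 rad in all. I handed the job in about 22 s into the 72 s limit; it gave no verdict.

- **Bite:** I stopped at about 0.81 N m, read from the tangential force alone. Allowing for friction on the spoke it is about 0.88, still inside the 0.75 to 0.9 N m firm-hold range. Judged only by how far the wheel turned after the jaws bit, it would be lower, about 0.65 N m. The jaw's force on the tube cannot be measured directly, so more than 25 N is inferred from these figures.
- **Tube position:** The last pictures show it touching both jaws. Its underside is about 20 mm above the bench, it is centred to about 1 mm, and it is within about 1° of square. Its centre is at y ≈ 119 mm in the vice frame.
- **Release and bystanders:** The gripper is clear above the vice with no contact force. By eye, the pipe offcut, hammer and yellow roll had not moved; I did not measure their shift.
- **Disagreements:** The networks' `wheel_hub` and `vice` points were up to 7 mm off my depth measurements, and one `jaw` report was far off. I used the depth measurements instead.

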